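# Put the printing blocks away in their covered box

### The arm

A 6-joint arm with a two-finger parallel gripper is mounted at the origin on the work surface. World frame = base frame: x ahead of the robot, y to its left, z up, the work surface at z = 0. Lengths are in m, angles in rad, forces in N, time in s.
With the tool pointing down it reaches from about 0.3 to 0.875 m from the base axis. Payload 6.4 kg.
Tool frame: the origin (TCP) lies midway between the tips of the shut fingers; the grasp point (between the pads) lies 19 mm behind it (ctrl.pinch_z is the distance from the TCP to the grasp point, in m); z points along the fingers, y is the line along which they close (so a half turn about z gives the same grasp; the last joint's range is limited). The gripper opens to 85 mm and grips with 20 to 120 N. Pads are 22 mm wide; open, the fingers measure 114 mm over their backs; the gripper's body (76 mm by 85 mm) begins 54 mm behind the grasp point. The pads swing forward as they close: fully open they stand 13 mm farther back than shut.
Start: joints at [0.969, 0.181, 1.607, -0, 1.354, -0.206], TCP at [0.222, 0.531, 0.231] pointing down, gripper open.
Joint ranges: [-2.99, 2.99], [-0.89, 2.07], [0.3, 2.58], [-1.14, 4.28], [0, 2.63], [-3.12, 3.12]. Speed limits (rad/s): [2.57, 2.57, 3.01, 3.14, 3.14, 3.14].

### API

Orientations are given as a unit quaternion [w, x, y, z].
In Python, from bench import ctrl gives the robot as it stands.
- The arm moves only by the tool apply_moves, never from a script. Its argument "moves" is a list of rows, each an object with "jaw": the opening, from 0 (shut) to 1 (fully open); "offset": the shift along the tool's x, y, z in mm, a list of three; "rot": the turn, a rotation vector about the tool's x, y, z in degrees, a list of three. In form: [{"jaw": jaw, "offset": [dx, dy, dz], "rot": [ax, ay, az]}, ...]. A call has exactly 5 rows; each row shifts and turns the commanded pose from where the row before left it, along the tool's axes as they then stand; what a row does not reach is not made up. A row lasts 1/8 s, in which the tool goes at most 62.5 mm and 10.7 degrees, less where a joint would pass 70% of its speed; a pose out of reach is approached as far as the arm can. A call is refused whole if a number of a shift passes 62.5 or a number of a turn 10.7, either way. A call with a gripper value outside its range is refused whole. The fingers move at their own pace and stop on an object; the grip force is fixed at half the most. Time passes only in rows, so rows that do not move let the fingers close, or fill a call up. It gives the time, the measured TCP pose, the force, the opening and the grip force at its end, in the units of the state.
- ctrl.get_obs(): the state, without advancing time (a new reading comes with each control period).
- ctrl.camera(name): name is "scene" or "side" or "wrist"; returns (picture, depth): 480x640x3 uint8, red, green, blue; 480x640 float32, m along the optical axis (not along the pixel's ray), 0 where there is no reading.
- ctrl.camera_params(name): a dict with "K" (3x3 intrinsics, pixels), "cam_to_world" (4x4, takes a point from camera to world coordinates); the wrist camera has in their place "mount" (4x4, takes a point from camera to tool coordinates, whose origin is the TCP and whose axes are the flange's). Camera axes: x right, y down, z forward; pixel columns grow to the right and rows downward; lengths in m; the calibration is good to about 2 mm. A picture is of the moment at which its call begins: read the wrist's pose just before it. camera_params takes no time and is no camera call.
- ctrl.hand_in(): hands the job in; it is judged then, once.
Trained networks look in the newest picture that a camera, given by its name, has taken for a name from the list of things; names that differ only in an ending like _2 or _b are one class to them, and where a whole thing is asked for, a point or a joint stands for the part that bears it (a point fixed in the world has none). Each returns a list of dicts, best first, with "score" (0 to 1); they miss things now and then, are a little off and sometimes report something else, mostly with a low value. They report only what shows in the picture. A call takes as long as a camera call. They do not tell look-alikes from the thing itself.
- ctrl.outline_of(camera, target): "region" (480x640 bool, what is visible of it) and "position" ([column, row] in pixels, amid what is visible of it).
The state is a dict: "time_s": time; "q": joint angles; "dq": joint speeds; "joint_efforts": joint torques, N m; "eef_pos": TCP position; "eef_rot": TCP orientation; "wrist_force": force on the tool from outside, world axes, zero at the start; "torque": the same for the moment, N m; "opening": opening from 0.0 (shut) to 1.0 (fully open); "grasp_force": force on a finger pad.
Only numpy, scipy, OpenCV 4.12 (cv2) and the standard library are available. Lean on these libraries where they do the work, as an engineer would, in place of code of your own. Each camera call takes 0.05 s, during which the arm holds its last target. There are 200 camera calls.

### The job

Pack away the wooden printing blocks: move the espresso cup off the orange box onto its saucer, lift the cover off by its knob and stand it on the desk beside the tray, then turn and fit every block that lies on the desk side by side into the tray, face down and flat on its floor. Finally put the cover back on so that it sits fully down all round; keep the cup upright and leave the other things on the desk where they are.

Things in the scene. Friction and masses are not known exactly. Their poses are not given: they have to be found in the camera images.
- tray: Base tray of the box, translucent orange plastic, does not slide. Base 224 (x) x 188 (y) x 4 mm; on it a rim, walls 4 mm thick, top at z = 18 mm. Inside the rim 184 x 148 mm (5 x 4 cells of 36 mm and 4 mm over), outside 192 x 156; the cover stands on the 16 mm flange around it. Origin: centre of the underside, on the desk; floor at z = 4 mm; x along the long side.
- cover: Deep lift-off cover, translucent orange, open below, loose, 250 g, 208 (x) x 172 (y) x 45 mm outside, walls 3 mm. It stands on the tray's flange round the rim with 5 mm play all round. Knob on the roof's middle: 22 (x) x 46 (y) mm, z = 45 to 79 mm. Origin: centre of its lower edge; closed, it is 4 mm above the tray's origin with axes parallel, either way round.
- block_v: Corner-shaped wooden printing block, may be missing. Plate 14 mm thick, 68 x 68 mm: a row of two cells (x -34..34, y -34..-2) and one above its left cell (x -34..-2, y to 34). All blocks: 36 mm cells less 2 mm on each outer edge; dark rubber printing face underneath; on the back a grip bar 46 x 14 mm, z 14 to 36. Bar along x at (0, -18). Origin: outline's centre, on the printing face; z up when face down.
- block_l: L-shaped wooden printing block, may be missing. Plate 14 mm thick, 104 x 68 mm: a row of three cells (x -52..52, y -34..-2) and one above its left end (x -52..-20, y to 34). All blocks: 36 mm cells less 2 mm on each outer edge; dark rubber printing face underneath; on the back a grip bar 46 x 14 mm, z 14 to 36. Bar along x at (0, -18). Origin: outline's centre, on the printing face; z up when face down.
- block_s: S-shaped wooden printing block, may be missing. Plate 14 mm thick, 104 x 68 mm: two cells (x -52..16, y -34..-2) and, shifted one cell right, two above (x -16..52, y 2..34). All blocks: 36 mm cells less 2 mm on each outer edge; dark rubber printing face underneath; on the back a grip bar 46 x 14 mm, z 14 to 36. Bar along y at (0, 0). Origin: outline's centre, on the printing face; z up when face down.
- block_t: T-shaped wooden printing block, may be missing. Plate 14 mm thick, 104 x 68 mm: a row of three cells (x -52..52, y -34..-2) and one above its middle (x -16..16, y to 34). All blocks: 36 mm cells less 2 mm on each outer edge; dark rubber printing face underneath; on the back a grip bar 46 x 14 mm, z 14 to 36. Bar along x at (0, -18). Origin: outline's centre, on the printing face; z up when face down.
- block_p: P-shaped wooden printing block, may be missing. Plate 14 mm thick, 104 x 68 mm: a row of three cells (x -52..52, y -34..-2) and two above its left part (x -52..16, y to 34). All blocks: 36 mm cells less 2 mm on each outer edge; dark rubber printing face underneath; on the back a grip bar 46 x 14 mm, z 14 to 36. Bar along x at (0, -18). Origin: outline's centre, on the printing face; z up when face down.
- cup: White porcelain espresso cup on the cover, beside the knob. 60 mm across and straight-sided from z = 34 mm to the rim at 60 mm; foot 38 mm across; 130 g; ear handle towards +x, to 51 mm from the axis, z 18 to 52 mm. Origin: centre of its foot; z up.
- saucer: White porcelain saucer, 112 mm across, edge 14 mm high, loose on the desk; flat inner floor about 65 mm across, 5 mm above the desk. Origin: centre of its underside.
- phone_case: Bystander: mint hard silicone phone case, 152 x 78 x 11 mm, lying flat. Origin: centre of its underside.
- pencil: Bystander: wooden pencil, 190 mm long along its x, 8 mm thick. Origin: under its middle.
- binder_clip: Bystander: steel binder clip, 34 x 24 mm, 31 mm high, standing among the blocks. Origin: centre of its underside.
- glass_sphere: Bystander: glass sphere 60 mm across on a small round wooden foot, 65 mm high together. Origin: centre of its underside.
- ink_tin: Bystander: closed steel ink-pad tin, 112 x 74 x 19 mm. Origin: centre of its underside.
- notebook: Bystander: closed notebook, 106 x 76 x 17 mm. Origin: centre of its underside.
Not all that is in view belongs to the job. Leave any green look-alike of the block_s alone. What is shaped like the block_v but purple is not meant.

How it is judged:
On the way, in this order (a step that is already met when the one before it is completed fails the run):
1. the cup stands upright on its saucer, released (horizontal distance between cup and saucer below 0.02 m and z of cup in the frame of saucer below 0.009 m and angle between cup's own z axis and vertical below 0.12 rad and contact force between the fingers and cup below 0.2 N), for 0.2 s.
2. the cover stands on the desk clear of the tray, released (horizontal distance between cover and tray above 0.17 m and height (world z) of cover below 0.03 m and angle between cover's own z axis and vertical below 0.25 rad and contact force between the fingers and cover below 0.2 N and contact force between cover and tray below 0.2 N), for 0.2 s.
3. every block present lies flat on the tray's floor, face down and released, while the cover is still off (z of each of block_v, block_l, block_s, block_t, block_p in the frame of tray below 0.0075 m and angle between each of block_v, block_l, block_s, block_t, block_p's own z axis and vertical below 0.05 rad and x of block_v in the frame of tray between -0.092 and 0.092 m and y of block_v in the frame of tray between -0.074 and 0.074 m and contact force between the fingers and block_v below 0.2 N and x of block_l in the frame of tray between -0.092 and 0.092 m and y of block_l in the frame of tray between -0.074 and 0.074 m and contact force between the fingers and block_l below 0.2 N and x of block_s in the frame of tray between -0.092 and 0.092 m and y of block_s in the frame of tray between -0.074 and 0.074 m and contact force between the fingers and block_s below 0.2 N and x of block_t in the frame of tray between -0.092 and 0.092 m and y of block_t in the frame of tray between -0.074 and 0.074 m and contact force between the fingers and block_t below 0.2 N and x of block_p in the frame of tray between -0.092 and 0.092 m and y of block_p in the frame of tray between -0.074 and 0.074 m and contact force between the fingers and block_p below 0.2 N and horizontal distance between cover and tray above 0.1 m), for 0.2 s.
At the end, for the whole second after the job is handed in: Every block present lies face down on the tray floor (within 3.5 mm, tilt under 0.05 rad); the cover is on the flange (within 2.5 mm of fully down, 12 mm of centred, 0.08 rad of square); the cup stands on the saucer within 20 mm of its centre; all released and at rest (all of step 1 and z of each of block_v, block_l, block_s, block_t, block_p in the frame of tray below 0.0075 m and angle between each of block_v, block_l, block_s, block_t, block_p's own z axis and vertical below 0.05 rad and x of block_v in the frame of tray between -0.092 and 0.092 m and y of block_v in the frame of tray between -0.074 and 0.074 m and contact force between the fingers and block_v below 0.2 N and x of block_l in the frame of tray between -0.092 and 0.092 m and y of block_l in the frame of tray between -0.074 and 0.074 m and contact force between the fingers and block_l below 0.2 N and x of block_s in the frame of tray between -0.092 and 0.092 m and y of block_s in the frame of tray between -0.074 and 0.074 m and contact force between the fingers and block_s below 0.2 N and x of block_t in the frame of tray between -0.092 and 0.092 m and y of block_t in the frame of tray between -0.074 and 0.074 m and contact force between the fingers and block_t below 0.2 N and x of block_p in the frame of tray between -0.092 and 0.092 m and y of block_p in the frame of tray between -0.074 and 0.074 m and contact force between the fingers and block_p below 0.2 N and horizontal distance between cover and tray below 0.012 m and z of cover in the frame of tray below 0.0065 m and angle between cover's own z axis and vertical below 0.03 rad and angle between the x axis of cover and the x axis of tray, either way round below 0.08 rad and contact force between the fingers and cover below 0.2 N and linear speed of each of block_v, block_l, block_s, block_t, block_p, cover, cup below 0.03 m/s); the robot touches nothing.
It fails at once if the cup is tipped over (angle between cup's own z axis and vertical above 0.7 rad).
It fails at once if another thing on the desk is moved more than 5 cm from its place (distance of any of phone_case, pencil, binder_clip, glass_sphere, ink_tin, notebook from where it was at the start of the episode above 0.05 m).
Of block_v, block_l, block_s, block_t, block_p only 4 to 5 are there at a start; the rules pass over those that are not, and their reading is None.
At some moment in a run one of block_v, block_l, block_s, block_t, block_p may be knocked a few centimetres aside while the robot is not near it.
It also fails if it takes over 210 s, if anything falls off the work surface, if the arm or the gripper's body presses on something with over 40 N, if the wrist force passes 120 N, or if a joint passes its speed limit or range.

## Working session

There is one attempt and no reset: what is moved stays moved. The work goes in short steps, Python scripts to look and compute and a tool call to move; the robot and the scene stay as the last step left them, time stands still between calls to the robot, and variables do not carry over. Pictures are saved under pics/ and viewed, at most 14 in all, crops included, and the job is handed in when it is done.

Besides the shell and the picture viewer there is one more tool, called after "Call:" by a JSON object that holds its "fn" and its "kwargs", one argument or row to a line. apply_moves: Moves the arm, as the interface text tells. Its arguments: {"type":"object","properties":{"moves":{"type":"array"}},"required":["moves"]}

```bash
ls; mkdir -p pics; cat > h.py <<'E'
import numpy as np, cv2
from bench import ctrl
from scipy.spatial.transform import Rotation as R
def Rq(q): return R.from_quat([q[1],q[2],q[3],q[0]])
def T_tool(o):
    T=np.eye(4);T[:3,:3]=Rq(o['eef_rot']).as_matrix();T[:3,3]=o['eef_pos'];return T
def shot(cam,name=None):
    o=ctrl.get_obs();im,d=ctrl.camera(cam);p=ctrl.camera_params(cam)
    C=p['cam_to_world'] if 'cam_to_world' in p else T_tool(o)@np.array(p['mount'])
    if name: cv2.imwrite('pics/'+name+'.png',im[:,:,::-1])
    return im,d,np.array(p['K']),np.array(C)
def cloud(d,K,C):
    v,u=np.mgrid[0:480,0:640]
    P=np.stack([(u-K[0,2])/K[0,0]*d,(v-K[1,2])/K[1,1]*d,d],-1)
    P=P@C[:3,:3].T+C[:3,3];P[d<=0]=np.nan;return P
def st():
    o=ctrl.get_obs();m=Rq(o['eef_rot']).as_matrix()
    print('t',round(o['time_s'],2),'tcp',np.round(np.array(o['eef_pos'])*1000,1),'x',np.round(m[:,0],3),'z',np.round(m[:,2],3),'open',round(o['opening'],3),'gf',round(o['grasp_force'],1),'F',np.round(o['wrist_force'],1),'q',np.round(o['q'],2))
E
python3 - <<'E'
from h import *
st()
for c in ('scene','side'):
    im,d,K,C=shot(c,c+'0');print(c,K.tolist(),np.round(C,3).tolist())
    P=cloud(d,K,C)
    for n in 'tray cover block_v block_l block_s block_t block_p cup saucer phone_case pencil binder_clip glass_sphere ink_tin notebook'.split():
        for r in ctrl.outline_of(c,n)[:3]:
            m=r['region'];Q=P[m];Q=Q[~np.isnan(Q[:,0])]
            if len(Q): print(c,n,round(r['score'],2),np.round(r['position']),m.sum(),'med',np.round(np.median(Q,0)*1000),'lo',np.round(np.percentile(Q,2,axis=0)*1000),'hi',np.round(np.percentile(Q,98,axis=0)*1000))
E
```

```text
pics
t 0.0 tcp [221.4 530.1 230.4] x [-0.923  0.386  0.   ] z [-0.001 -0.001 -1.   ] open 1.0 gf 0.0 F [-0.  -1.   0.1] q [ 0.97  0.18  1.61 -0.    1.35 -0.21]
scene [[455.7624513993794, 0.0, 316.9430802257436], [0.0, 455.7624513993794, 234.92673269802384], [0.0, 0.0, 1.0]] [[-0.794, 0.518, -0.318, 0.922], [0.608, 0.671, -0.425, 0.495], [-0.006, -0.531, -0.848, 1.033], [0.0, 0.0, 0.0, 1.0]]
scene tray 0.92 [344. 304.] 687 med [631. 164.   4.] lo [440.  20.  -1.] hi [666. 191.  11.]
scene cover 0.68 [341. 262.] 5074 med [550. 103.  49.] lo [447.  -2.  15.] hi [657. 177.  82.]
scene block_v 0.97 [305. 182.] 503 med [ 465. -171.   15.] lo [ 414. -213.    3.] hi [ 504. -140.   38.]
scene block_v 0.94 [340. 152.] 498 med [ 313. -205.   15.] lo [ 255. -240.    1.] hi [ 362. -178.   38.]
scene block_v 0.92 [242. 128.] 534 med [ 496. -464.   15.] lo [ 452. -517.    3.] hi [ 519. -414.   39.]
scene block_l 0.97 [305. 182.] 503 med [ 465. -171.   15.] lo [ 414. -213.    3.] hi [ 504. -140.   38.]
scene block_l 0.94 [340. 152.] 498 med [ 313. -205.   15.] lo [ 255. -240.    1.] hi [ 362. -178. 
[... 4770 characters left out ...]
29.] 170 med [691. 246.  14.] lo [666. 134.  -0.] hi [715. 296.  68.]
side glass_sphere 0.7 [414. 354.] 1417 med [ 718. -385.   17.] lo [ 665. -431.    1.] hi [ 776. -328.   21.]
side glass_sphere 0.57 [403. 286.] 532 med [ 748. -157.   42.] lo [ 724. -169.   -2.] hi [778. -54.  63.]
side glass_sphere 0.33 [348. 234.] 478 med [618.  36.  89.] lo [592.  24.  48.] hi [654. 116. 109.]
side ink_tin 0.84 [415. 352.] 1447 med [ 717. -385.   17.] lo [ 664. -432.    1.] hi [ 778. -329.   21.]
side notebook 0.57 [385. 403.] 1823 med [ 637. -511.   16.] lo [ 596. -555.    1.] hi [ 677. -448.   18.]
side notebook 0.41 [285. 348.] 762 med [ 442. -342.   13.] lo [ 400. -374.   -1.] hi [ 475. -284.   36.]
```

View pics/scene0.png

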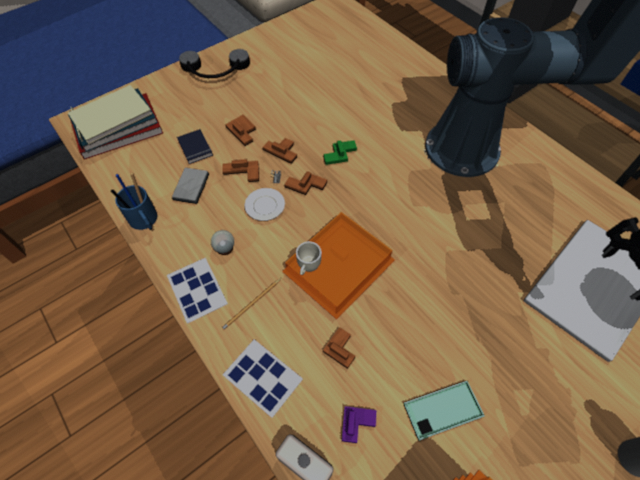

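```bash
cat > ortho.py <<'E'
from h import *
# orthographic top view from both cameras: x up range, y left range; 1 px = 1 mm
def ortho(cams=('side','scene'),x0=220,x1=820,y0=-600,y1=200,ims=None):
    H=np.zeros((x1-x0,y1-y0),np.float32)-1;I=np.zeros((x1-x0,y1-y0,3),np.uint8)
    for c in cams:
        im,d,K,C=shot(c)
        s=3
        im=cv2.resize(im,None,fx=s,fy=s);dd=cv2.resize(d,None,fx=s,fy=s,interpolation=cv2.INTER_NEAREST)
        h,w=dd.shape;v,u=np.mgrid[0:h,0:w];u=(u+.5)/s-.5;v=(v+.5)/s-.5
        P=np.stack([(u-K[0,2])/K[0,0]*dd,(v-K[1,2])/K[1,1]*dd,dd],-1)@C[:3,:3].T+C[:3,3]
        ok=(dd>0);P=P[ok]*1000;col=im[ok]
        r=np.round(x1-P[:,0]).astype(int);q=np.round(y1-P[:,1]).astype(int)
        k=(r>=0)&(r<x1-x0)&(q>=0)&(q<y1-y0)&(P[:,2]<150);P,r,q,col=P[k],r[k],q[k],col[k]
        o=np.argsort(P[:,2]);P,r,q,col=P[o],r[o],q[o],col[o]
        m=P[:,2]>H[r,q]; H[r[m],q[m]]=P[m,2];I[r[m],q[m]]=col[m]
    return I,H
E
python3 - <<'E'
from ortho import *
I,H=ortho()
np.savez('o0.npz',I=I,H=H)
cv2.imwrite('pics/ortho0.png',I[:,:,::-1])
E
```

```text
(no output)
```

View pics/ortho0.png

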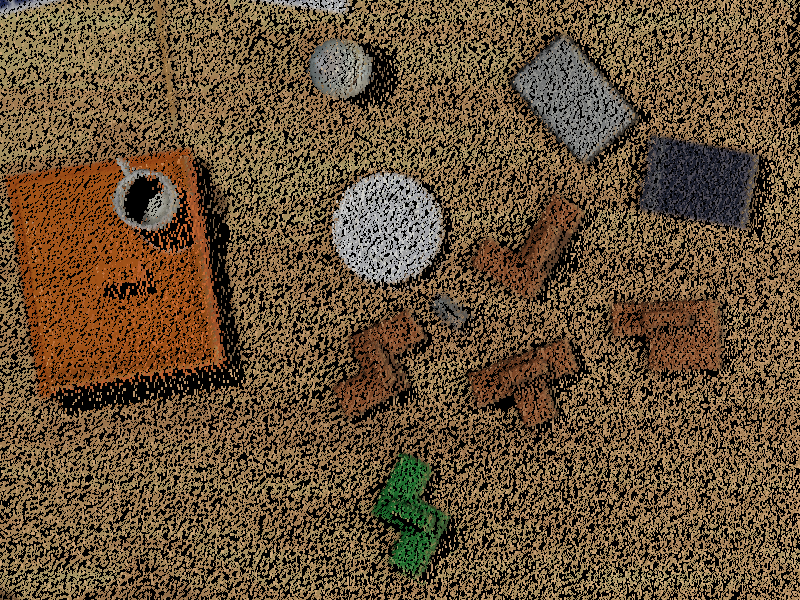

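```bash
cat > plan.py <<'E'
from h import *
import json,sys
def plan(*wps,step=50,rs=9.5):
    """waypoints (x,y,z mm,yaw deg of tool x,jaw[,n hold rows]) -> prints calls of 5 rows"""
    o=ctrl.get_obs();p=np.array(o['eef_pos'])*1000;M=Rq(o['eef_rot']);rows=[]
    cur=0.
    for w in wps:
        x,y,z,yaw,jaw=w[:5];hold=w[5] if len(w)>5 else 0
        t=np.array([x,y,z],float);c,s=np.cos(np.radians(yaw)),np.sin(np.radians(yaw))
        G=R.from_matrix(np.array([[c,s,0],[s,-c,0],[0,0,-1.]]))
        rv=(M.inv()*G).as_rotvec(degrees=True)
        n=max(1,int(np.ceil(max(np.abs(M.inv().apply(t-p)).max()/step*1.0,np.linalg.norm(t-p)/58,np.linalg.norm(rv)/rs))))
        p0,M0=p.copy(),M
        for i in range(n):
            tp=p0+(t-p0)*(i+1)/n;tM=M0*R.from_rotvec(rv*(i+1)/n,degrees=True)
            off=np.round(M.inv().apply(tp-p),1);rot=np.round((M.inv()*tM).as_rotvec(degrees=True),1)
            rows.append({"jaw":jaw,"offset":(off+0).tolist(),"rot":(rot+0).tolist()})
            p=p+M.apply(off);M=M*R.from_rotvec(rot,degrees=True)
        rows+=[{"jaw":jaw,"offset":[0,0,0],"rot":[0,0,0]}]*hold
    while len(rows)%5: rows.append({"jaw":rows[-1]["jaw"],"offset":[0,0,0],"rot":[0,0,0]})
    for i in range(0,len(rows),5): print(json.dumps(rows[i:i+5],separators=(',',':')))
E
cat > shapes.py <<'E'
import numpy as np
from scipy.spatial import cKDTree
from scipy.optimize import minimize
# plate rectangles (x0,x1,y0,y1), bar centre, bar along
S={'v':([(-34,34,-34,-2),(-34,-2,-34,34)],(0,-18),0),
'l':([(-52,52,-34,-2),(-52,-20,-34,34)],(0,-18),0),
's':([(-52,16,-34,-2),(-16,52,2,34),(-16,16,-34,34)],(0,0),90),
't':([(-52,52,-34,-2),(-16,16,-34,34)],(0,-18),0),
'p':([(-52,52,-34,-2),(-52,16,-34,34)],(0,-18),0)}
def grid(rs,st=3):
    a=[np.stack(np.meshgrid(np.arange(r[0]+1,r[1],st),np.arange(r[2]+1,r[3],st)),-1).reshape(-1,2) for r in rs]
    return np.vstack(a).astype(float)
def dist(q,rs):
    d=[np.hypot(np.maximum(np.maximum(r[0]-q[:,0],q[:,0]-r[1]),0),np.maximum(np.maximum(r[2]-q[:,1],q[:,1]-r[3]),0)) for r in rs]
    return np.min(d,0)
def fit(P,n,starts=None):
    """P Nx3 mm world points of the block above desk; returns cost,x,y,th deg"""
    rs,bc,ba=S[n];b=(23,7) if ba==0 else (7,23)
    br=[(bc[0]-b[0],bc[0]+b[0],bc[1]-b[1],bc[1]+b[1])]
    top=P[(P[:,2]>9)&(P[:,2]<40)];bar=P[(P[:,2]>30)&(P[:,2]<40)]
    top=top[::max(1,len(top)//1500)];bar=bar[::max(1,len(bar)//500)]
    kt,kb=cKDTree(top[:,:2]),cKDTree(bar[:,:2]);gt,gb=grid(rs),grid(br)
    def cost(v):
        c,s=np.cos(v[2]),np.sin(v[2]);A=np.array([[c,-s],[s,c]])
        f=lambda Q:(Q[:,:2]-v[:2])@A
        d1=dist(f(top),rs);d2=dist(f(bar),br)
        d3=kt.query(gt@A.T+v[:2])[0];d4=kb.query(gb@A.T+v[:2])[0]
        k=lambda d:np.mean(np.minimum(d,15)**2)
        return k(d1)+k(np.maximum(d3-1.5,0))+k(d2)+.5*k(np.maximum(d4-1.5,0))
    best=None;m=(top[:,:2].max(0)+top[:,:2].min(0))/2
    for a in (np.arange(0,360,30) if starts is None else starts):
        r=minimize(cost,[*m,np.radians(a)],method='Nelder-Mead',options=dict(initial_simplex=np.array([[*m,np.radians(a)],[m[0]+8,m[1],np.radians(a)],[m[0],m[1]+8,np.radians(a)],[*m,np.radians(a+15)]]),maxiter=150))
        if best is None or r.fun<best[0]: best=(r.fun,*r.x)
    return best[0],best[1],best[2],np.degrees(best[3])%360
E
cat > tile.py <<'E'
import itertools
C={'v':[(0,0),(1,0),(0,1)],'l':[(0,0),(1,0),(2,0),(0,1)],'s':[(0,0),(1,0),(1,1),(2,1)],'t':[(0,0),(1,0),(2,0),(1,1)],'p':[(0,0),(1,0),(2,0),(0,1),(1,1)]}
def rot(c,k):
    for _ in range(k): c=[(-y,x) for x,y in c]
    return c
def pl(n):
    for k in range(4):
        c=rot(C[n],k);mx=min(x for x,y in c);my=min(y for x,y in c);c=[(x-mx,y-my) for x,y in c]
        W=max(x for x,y in c)+1;H=max(y for x,y in c)+1
        for i in range(6-W):
            for j in range(5-H):
                yield k*90,((i+W/2)*36-90,(j+H/2)*36-72),frozenset((x+i,y+j) for x,y in c)
A={n:list(pl(n)) for n in 'vlstp'}
def go(ns,used,acc):
    if not ns: yield dict(acc);return
    for k,o,c in A[ns[0]]:
        if not(c&used): yield from go(ns[1:],used|c,acc+[(ns[0],(k,o))])
sols=list(go('vlstp',frozenset(),[]))
E
python3 - <<'E'
from h import *; from shapes import *; import tile
from scipy.optimize import least_squares
print(np.round(np.array(ctrl.camera_params('wrist')['mount']),3).tolist(), np.array(ctrl.camera_params('wrist')['K'])[0,0],ctrl.pinch_z)
Ps=[]
for c in('scene','side'):
    im,d,K,C=shot(c);P=cloud(d,K,C).reshape(-1,3)*1000;k=~np.isnan(P[:,0]);Ps.append(np.c_[P[k],im.reshape(-1,3)[k]])
A=np.vstack(Ps);np.save('A0.npy',A)
box=lambda x0,x1,y0,y1:A[(A[:,0]>x0)&(A[:,0]<x1)&(A[:,1]>y0)&(A[:,1]<y1)&(A[:,2]>5)&(A[:,2]<45)][:,:3]
for n,b in dict(s=(395,520,-232,-125),t=(390,485,-385,-265),l=(520,630,-388,-270),p=(440,525,-530,-405),v=(640,730,210,310)).items():
    print(n,np.round(fit(box(*b),n),1))
cu=A[(A[:,2]>84)&(A[:,2]<108)&(np.hypot(A[:,0]-620,A[:,1]-55)<60)]
r=np.hypot(cu[:,0]-620,cu[:,1]-55)
f=least_squares(lambda v:np.clip(np.abs(np.hypot(cu[r<36][:,0]-v[0],cu[r<36][:,1]-v[1])-29),0,8),[620,55]);print('cup',f.x)
cc=A[(A[:,2]>70)&(A[:,2]<100)&(np.hypot(A[:,0]-f.x[0],A[:,1]-f.x[1])<54)&(np.hypot(A[:,0]-f.x[0],A[:,1]-f.x[1])>36)];h=cc[:,:2].mean(0)-f.x;print('handle',np.degrees(np.arctan2(h[1],h[0])),len(cc))
roof=A[(A[:,2]>44)&(A[:,2]<56)&(np.hypot(A[:,0]-547,A[:,1]-82)<145)];rr=cv2.minAreaRect(roof[:,:2].astype(np.float32));print('roof',rr)
kn=A[(A[:,2]>77)&(A[:,2]<90)&(np.hypot(A[:,0]-547,A[:,1]-82)<40)];print('knob',cv2.minAreaRect(kn[:,:2].astype(np.float32)),kn.mean(0)[:3],len(kn))
sa=A[(A[:,2]>9)&(A[:,2]<18)&(np.hypot(A[:,0]-592,A[:,1]+187)<65)];print('saucer',cv2.minEnclosingCircle(sa[:,:2].astype(np.float32)))
print(len(tile.sols));[print(s) for s in tile.sols]
E
```

```text
[[-0.001, -0.953, -0.302, 0.077], [1.0, -0.001, -0.0, -0.001], [0.0, -0.302, 0.953, -0.142], [0.0, 0.0, 0.0, 1.0]] 363.45195787703534 0.0187
s [ 3.000e-01  4.576e+02 -1.795e+02  1.174e+02]
t [ 4.000e-01  4.313e+02 -3.293e+02  1.103e+02]
l [   0.6  582.5 -327.5  328.6]
p [ 2.000e-01  4.841e+02 -4.661e+02  9.190e+01]
v [1.000e-01 6.755e+02 2.578e+02 1.074e+02]
cup [620.9448426   55.37075976]
handle 32.03220454626611 45
roof ((547.0912475585938, 79.96968841552734), (211.53981018066406, 181.42538452148438), 9.346961975097656)
knob ((547.7803344726562, 79.53060913085938), (23.94596290588379, 51.98222351074219), 6.837675094604492) [548.12977845  82.08222268  82.18511588] 219
saucer ((592.3846435546875, -185.9737548828125), 57.5675048828125)
16
{'v': (0, (-54.0, -36.0)), 'l': (0, (36.0, -36.0)), 's': (90, (-54.0, 18.0)), 't': (180, (0.0, 36.0)), 'p': (90, (54.0, 18.0))}
{'v': (0, (-54.0, -36.0)), 'l': (0, (36.0, -36.0)), 's': (270, (-54.0, 18.0)), 't': (180, (0.0, 36.0)), 'p': (90, (54.0, 18.0))}
{'v': (90, (-54.0, -36.0)), 'l': (270, (-54.0, 18.0)), 's': (0, (0.0, 36.0)), 't': (90, (54.0, 
[... 1037 characters left out ...]
, (36.0, 36.0)), 'p': (0, (-36.0, 36.0))}
{'v': (270, (-54.0, -36.0)), 'l': (90, (54.0, -18.0)), 's': (180, (0.0, -36.0)), 't': (180, (36.0, 36.0)), 'p': (0, (-36.0, 36.0))}
{'v': (270, (-54.0, -36.0)), 'l': (180, (36.0, 36.0)), 's': (90, (54.0, -18.0)), 't': (0, (0.0, -36.0)), 'p': (0, (-36.0, 36.0))}
{'v': (270, (-54.0, -36.0)), 'l': (180, (36.0, 36.0)), 's': (270, (54.0, -18.0)), 't': (0, (0.0, -36.0)), 'p': (0, (-36.0, 36.0))}
{'v': (270, (54.0, 36.0)), 'l': (90, (54.0, -18.0)), 's': (0, (0.0, -36.0)), 't': (270, (-54.0, -18.0)), 'p': (180, (-36.0, 36.0))}
{'v': (270, (54.0, 36.0)), 'l': (90, (54.0, -18.0)), 's': (180, (0.0, -36.0)), 't': (270, (-54.0, -18.0)), 'p': (180, (-36.0, 36.0))}
```

```bash
python3 -c "
from plan import *
plan((621,55.4,200,212,1))
print()
"
```

```text
[{"jaw":1,"offset":[-46.0,-23.7,2.6],"rot":[0.0,0.0,-4.6]},{"jaw":1,"offset":[-43.9,-27.3,2.6],"rot":[0.0,0.0,-4.5]},{"jaw":1,"offset":[-41.6,-30.7,2.6],"rot":[0.0,0.0,-4.6]},{"jaw":1,"offset":[-39.1,-33.9,2.6],"rot":[0.0,0.0,-4.5]},{"jaw":1,"offset":[-36.3,-36.9,2.6],"rot":[0.0,0.0,-4.6]}]
[{"jaw":1,"offset":[-33.1,-39.7,2.6],"rot":[0.0,0.0,-4.5]},{"jaw":1,"offset":[-30.0,-42.1,2.7],"rot":[0.0,0.0,-4.6]},{"jaw":1,"offset":[-26.5,-44.4,2.6],"rot":[0.0,0.0,-4.6]},{"jaw":1,"offset":[-22.9,-46.4,2.6],"rot":[0.0,0.0,-4.5]},{"jaw":1,"offset":[-19.1,-48.1,2.6],"rot":[0.0,0.0,-4.6]}]
[{"jaw":1,"offset":[-15.3,-49.4,2.6],"rot":[0.0,0.0,-4.5]},{"jaw":1,"offset":[-11.3,-50.5,2.6],"rot":[0.0,0.0,-4.6]},{"jaw":1,"offset":[0,0,0],"rot":[0,0,0]},{"jaw":1,"offset":[0,0,0],"rot":[0,0,0]},{"jaw":1,"offset":[0,0,0],"rot":[0,0,0]}]
```

```bash
sed -i 's/step=50,rs=9.5/step=55,rs=10,dec=0/; s/,1);rot=np.round/,dec);rot=np.round/; s/as_rotvec(degrees=True),1)$/as_rotvec(degrees=True),dec)/; s/(off+0).tolist()/[int(a) if dec==0 else a for a in off+0.0]/; s/(rot+0).tolist()/[int(a) if dec==0 else a for a in rot+0.0]/; s#/58,#/60,#' plan.py; python3 -c "
from plan import *
plan((621,55.4,200,212,1))
"
```

```text
[{"jaw":1,"offset":[-50,-26,3],"rot":[0,0,-5]},{"jaw":1,"offset":[-48,-30,3],"rot":[0,0,-5]},{"jaw":1,"offset":[-45,-34,3],"rot":[0,0,-5]},{"jaw":1,"offset":[-42,-38,2],"rot":[0,0,-5]},{"jaw":1,"offset":[-38,-42,3],"rot":[0,0,-5]}]
[{"jaw":1,"offset":[-34,-44,3],"rot":[0,0,-5]},{"jaw":1,"offset":[-31,-48,3],"rot":[0,0,-5]},{"jaw":1,"offset":[-26,-50,3],"rot":[0,0,-5]},{"jaw":1,"offset":[-22,-52,3],"rot":[0,0,-5]},{"jaw":1,"offset":[-17,-53,2],"rot":[0,0,-5]}]
[{"jaw":1,"offset":[-13,-55,3],"rot":[0,0,-5]},{"jaw":1,"offset":[0,0,0],"rot":[0,0,0]},{"jaw":1,"offset":[0,0,0],"rot":[0,0,0]},{"jaw":1,"offset":[0,0,0],"rot":[0,0,0]},{"jaw":1,"offset":[0,0,0],"rot":[0,0,0]}]
```

Call:
{"fn": "apply_moves", "kwargs": {
  "moves": [
    {"jaw": 1, "offset": [-50, -26, 3], "rot": [0, 0, -5]},
    {"jaw": 1, "offset": [-48, -30, 3], "rot": [0, 0, -5]},
    {"jaw": 1, "offset": [-45, -34, 3], "rot": [0, 0, -5]},
    {"jaw": 1, "offset": [-42, -38, 2], "rot": [0, 0, -5]},
    {"jaw": 1, "offset": [-38, -42, 3], "rot": [0, 0, -5]}
  ]
}}

```text
time_s: 2.42
eef_pos: [0.4045, 0.3127, 0.2176]
eef_rot: [0.0, -0.022, 1.0, 0.0]
wrist_force: [1.3, 0.8, -0.5]
opening: 1.002
grasp_force: 0.0
```

Call:
{"fn": "apply_moves", "kwargs": {
  "moves": [
    {"jaw": 1, "offset": [-34, -44, 3], "rot": [0, 0, -5]},
    {"jaw": 1, "offset": [-31, -48, 3], "rot": [0, 0, -5]},
    {"jaw": 1, "offset": [-26, -50, 3], "rot": [0, 0, -5]},
    {"jaw": 1, "offset": [-22, -52, 3], "rot": [0, 0, -5]},
    {"jaw": 1, "offset": [-17, -53, 2], "rot": [0, 0, -5]}
  ]
}}

```text
time_s: 3.05
eef_pos: [0.5855, 0.0973, 0.2033]
eef_rot: [0.0, -0.237, 0.971, 0.0]
wrist_force: [0.1, 0.0, 0.6]
opening: 0.997
grasp_force: 0.0
```

Call:
{"fn": "apply_moves", "kwargs": {
  "moves": [
    {"jaw": 1, "offset": [-13, -55, 3], "rot": [0, 0, -5]},
    {"jaw": 1, "offset": [0, 0, 0], "rot": [0, 0, 0]},
    {"jaw": 1, "offset": [0, 0, 0], "rot": [0, 0, 0]},
    {"jaw": 1, "offset": [0, 0, 0], "rot": [0, 0, 0]},
    {"jaw": 1, "offset": [0, 0, 0], "rot": [0, 0, 0]}
  ]
}}

```text
time_s: 3.68
eef_pos: [0.6208, 0.0573, 0.2007]
eef_rot: [0.0, -0.279, 0.96, -0.0]
wrist_force: [0.6, 0.5, 0.5]
opening: 1.001
grasp_force: 0.0
```

```bash
python3 -c "
from plan import *
st()
im,d,K,C=shot('wrist','w1')
P=cloud(d,K,C).reshape(-1,3)*1000
k=(P[:,2]>102)&(P[:,2]<114)&(np.hypot(P[:,0]-621,P[:,1]-55)<45);Q=P[k];r=cv2.minEnclosingCircle(Q[:,:2].astype(np.float32));print(r,k.sum())
print('down');plan((621,55.4,73,212,1),(621,55.4,73,212,0.5,4))
"
```

```text
t 3.67 tcp [620.8  57.3 200.7] x [-0.844 -0.536 -0.   ] z [ 0.  0. -1.] open 1.001 gf 0.0 F [0.6 0.5 0.5] q [-0.1   0.31  1.51  0.    1.32 -2.23]
((620.19384765625, 56.02553176879883), 29.979320526123047) 1813
down
[{"jaw":1,"offset":[0,0,43],"rot":[0,0,0]},{"jaw":1,"offset":[1,-1,42],"rot":[0,0,0]},{"jaw":1,"offset":[0,0,43],"rot":[0,0,0]},{"jaw":0.5,"offset":[0,0,0],"rot":[0,0,0]},{"jaw":0.5,"offset":[0,0,0],"rot":[0,0,0]}]
[{"jaw":0.5,"offset":[0,0,0],"rot":[0,0,0]},{"jaw":0.5,"offset":[0,0,0],"rot":[0,0,0]},{"jaw":0.5,"offset":[0,0,0],"rot":[0,0,0]},{"jaw":0.5,"offset":[0,0,0],"rot":[0,0,0]},{"jaw":0.5,"offset":[0,0,0],"rot":[0,0,0]}]
```

View pics/w1.png

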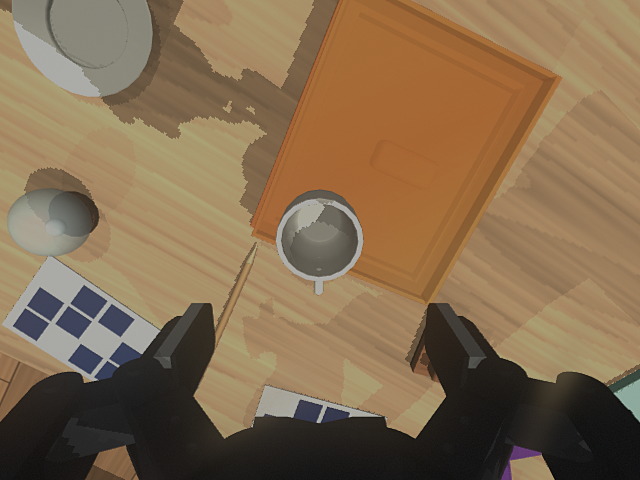

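The wrist view shows the cup at (319,240) centred between the fingers, handle towards the image bottom, clear of both pads.

Call:
{"fn": "apply_moves", "kwargs": {
  "moves": [
    {"jaw": 1, "offset": [0, 0, 43], "rot": [0, 0, 0]},
    {"jaw": 1, "offset": [1, -1, 42], "rot": [0, 0, 0]},
    {"jaw": 1, "offset": [0, 0, 43], "rot": [0, 0, 0]},
    {"jaw": 1, "offset": [0, 0, 0], "rot": [0, 0, 0]},
    {"jaw": 0.5, "offset": [0, 0, 0], "rot": [0, 0, 0]}
  ]
}}

```text
time_s: 4.35
eef_pos: [0.622, 0.0549, 0.0741]
eef_rot: [0.001, -0.279, 0.96, -0.0]
wrist_force: [-0.3, 0.3, 0.3]
opening: 0.817
grasp_force: 0.0
```

Call:
{"fn": "apply_moves", "kwargs": {
  "moves": [
    {"jaw": 0.5, "offset": [0, 0, 0], "rot": [0, 0, 0]},
    {"jaw": 0.5, "offset": [0, 0, 0], "rot": [0, 0, 0]},
    {"jaw": 0.5, "offset": [0, 0, 0], "rot": [0, 0, 0]},
    {"jaw": 0.5, "offset": [0, 0, 0], "rot": [0, 0, 0]},
    {"jaw": 0.5, "offset": [0, 0, 0], "rot": [0, 0, 0]}
  ]
}}

```text
time_s: 4.97
eef_pos: [0.6229, 0.0548, 0.0755]
eef_rot: [0.002, -0.278, 0.96, -0.001]
wrist_force: [-1.4, 1.5, 6.6]
opening: 0.688
grasp_force: 64.7
```

```bash
python3 -c "
from plan import *
st();o=ctrl.get_obs();x,y,z=np.array(o['eef_pos'])*1000
plan((x,y,150,212,.5),(592.4,-186,140,212,.5),(592.4,-186,140,212,.5,2),step=42)
"
```

```text
t 4.97 tcp [622.9  54.8  75.5] x [-0.845 -0.535 -0.004] z [ 0.005 -0.    -1.   ] open 0.688 gf 64.7 F [-1.4  1.5  6.6] q [-0.1   0.46  1.59  0.    1.09 -2.24]
[{"jaw":0.5,"offset":[0,0,-37],"rot":[0,0,0]},{"jaw":0.5,"offset":[0,0,-37],"rot":[0,0,0]},{"jaw":0.5,"offset":[31,-37,2],"rot":[0,0,0]},{"jaw":0.5,"offset":[31,-38,2],"rot":[0,0,0]},{"jaw":0.5,"offset":[31,-37,2],"rot":[0,0,0]}]
[{"jaw":0.5,"offset":[30,-38,2],"rot":[0,0,0]},{"jaw":0.5,"offset":[31,-37,1],"rot":[0,0,0]},{"jaw":0.5,"offset":[0,0,0],"rot":[0,0,0]},{"jaw":0.5,"offset":[0,0,0],"rot":[0,0,0]},{"jaw":0.5,"offset":[0,0,0],"rot":[0,0,0]}]
```

Call:
{"fn": "apply_moves", "kwargs": {
  "moves": [
    {"jaw": 0.5, "offset": [0, 0, -37], "rot": [0, 0, 0]},
    {"jaw": 0.5, "offset": [0, 0, -37], "rot": [0, 0, 0]},
    {"jaw": 0.5, "offset": [31, -37, 2], "rot": [0, 0, 0]},
    {"jaw": 0.5, "offset": [31, -38, 2], "rot": [0, 0, 0]},
    {"jaw": 0.5, "offset": [31, -37, 2], "rot": [0, 0, 0]}
  ]
}}

```text
time_s: 5.6
eef_pos: [0.6026, -0.0913, 0.1419]
eef_rot: [0.001, -0.279, 0.96, -0.001]
wrist_force: [0.4, 1.0, -2.1]
opening: 0.683
grasp_force: 65.0
```

Call:
{"fn": "apply_moves", "kwargs": {
  "moves": [
    {"jaw": 0.5, "offset": [30, -38, 2], "rot": [0, 0, 0]},
    {"jaw": 0.5, "offset": [31, -37, 1], "rot": [0, 0, 0]},
    {"jaw": 0.5, "offset": [0, 0, 0], "rot": [0, 0, 0]},
    {"jaw": 0.5, "offset": [0, 0, 0], "rot": [0, 0, 0]},
    {"jaw": 0.5, "offset": [0, 0, 0], "rot": [0, 0, 0]}
  ]
}}

```text
time_s: 6.22
eef_pos: [0.5911, -0.1845, 0.1377]
eef_rot: [0.0, -0.279, 0.96, -0.0]
wrist_force: [0.1, -0.2, -1.2]
opening: 0.693
grasp_force: 65.0
```

```bash
python3 -c "
from plan import *
st()
for c in ('scene','side'):
  im,d,K,C=shot(c,'cupheld_'+c);P=cloud(d,K,C)
  for n in ('cup','saucer'):
    for r in ctrl.outline_of(c,n)[:1]:
      Q=P[r['region']]*1000;print(c,n,round(r['score'],2),np.round(np.nanpercentile(Q,[2,98],axis=0)))
plan((592.4,-186,60,212,.5),(592.4,-186,33,212,.5,2),step=30)
"
```

```text
t 6.22 tcp [ 591.1 -184.5  137.7] x [-0.844 -0.536 -0.   ] z [ 0.  0. -1.] open 0.693 gf 65.0 F [ 0.1 -0.2 -1.2] q [-0.49  0.37  1.57  0.    1.2  -2.63]
scene cup 0.82 [[ 568. -213.  122.]
 [ 629. -156.  173.]]
scene saucer 0.63 [[ 543. -238.    2.]
 [ 642. -138.   17.]]
side cup 0.71 [[ 562. -217.  116.]
 [ 606. -158.  170.]]
side saucer 0.95 [[ 543. -235.    1.]
 [ 642. -139.   14.]]
[{"jaw":0.5,"offset":[0,-1,26],"rot":[0,0,0]},{"jaw":0.5,"offset":[-1,0,26],"rot":[0,0,0]},{"jaw":0.5,"offset":[0,-1,25],"rot":[0,0,0]},{"jaw":0.5,"offset":[0,0,27],"rot":[0,0,0]},{"jaw":0.5,"offset":[0,0,0],"rot":[0,0,0]}]
[{"jaw":0.5,"offset":[0,0,0],"rot":[0,0,0]},{"jaw":0.5,"offset":[0,0,0],"rot":[0,0,0]},{"jaw":0.5,"offset":[0,0,0],"rot":[0,0,0]},{"jaw":0.5,"offset":[0,0,0],"rot":[0,0,0]},{"jaw":0.5,"offset":[0,0,0],"rot":[0,0,0]}]
```

Call:
{"fn": "apply_moves", "kwargs": {
  "moves": [
    {"jaw": 0.5, "offset": [0, -1, 26], "rot": [0, 0, 0]},
    {"jaw": 0.5, "offset": [-1, 0, 26], "rot": [0, 0, 0]},
    {"jaw": 0.5, "offset": [0, -1, 26], "rot": [0, 0, 0]},
    {"jaw": 0.5, "offset": [0, 0, 24], "rot": [0, 0, 0]},
    {"jaw": 0.5, "offset": [0, 0, 1], "rot": [0, 0, 0]}
  ]
}}

```text
time_s: 7.15
eef_pos: [0.592, -0.1865, 0.0331]
eef_rot: [-0.001, -0.278, 0.96, 0.001]
wrist_force: [0.1, -0.3, -1.2]
opening: 0.688
grasp_force: 65.0
```

Call:
{"fn": "apply_moves", "kwargs": {
  "moves": [
    {"jaw": 0.5, "offset": [0, 0, 2], "rot": [0, 0, 0]},
    {"jaw": 0.5, "offset": [0, 0, 1], "rot": [0, 0, 0]},
    {"jaw": 0.5, "offset": [0, 0, 0], "rot": [0, 0, 0]},
    {"jaw": 0.5, "offset": [0, 0, 0], "rot": [0, 0, 0]},
    {"jaw": 0.5, "offset": [0, 0, 0], "rot": [0, 0, 0]}
  ]
}}

```text
time_s: 7.78
eef_pos: [0.5929, -0.187, 0.0317]
eef_rot: [0.0, -0.278, 0.96, -0.0]
wrist_force: [-0.1, -0.2, 0.1]
opening: 0.687
grasp_force: 65.0
```

Call:
{"fn": "apply_moves", "kwargs": {
  "moves": [
    {"jaw": 0.5, "offset": [0, 0, 1], "rot": [0, 0, 0]},
    {"jaw": 0.8, "offset": [0, 0, 0], "rot": [0, 0, 0]},
    {"jaw": 1, "offset": [0, 0, 0], "rot": [0, 0, 0]},
    {"jaw": 1, "offset": [0, 0, 0], "rot": [0, 0, 0]},
    {"jaw": 1, "offset": [0, 0, -20], "rot": [0, 0, 0]}
  ]
}}

```text
time_s: 8.4
eef_pos: [0.5912, -0.1862, 0.0491]
eef_rot: [-0.001, -0.278, 0.96, 0.001]
wrist_force: [-0.6, 0.1, 0.6]
opening: 1.0
grasp_force: 0.0
```

```bash
python3 -c "
from plan import *
st()
for c in ('scene','side'):
  im,d,K,C=shot(c);P=cloud(d,K,C)
  for n in ('cup','saucer'):
    for r in ctrl.outline_of(c,n)[:1]:
      Q=P[r['region']]*1000;print(c,n,round(r['score'],2),np.round(np.nanpercentile(Q,[2,98],axis=0)))
plan((592,-186,180,212,1),(547,81,230,99,1))
"
```

```text
t 8.4 tcp [ 591.2 -186.2   49.1] x [-0.845 -0.535  0.002] z [-0.004  0.002 -1.   ] open 1.0 gf 0.0 F [-0.6  0.1  0.6] q [-0.5   0.49  1.6  -0.    1.05 -2.63]
scene cup 0.76 [[ 566. -215.   13.]
 [ 627. -158.   68.]]
scene saucer 0.92 [[ 547. -229.    3.]
 [ 644. -138.   17.]]
side cup 0.75 [[ 563. -219.   11.]
 [ 614. -159.   65.]]
side saucer 0.71 [[ 542. -237.   -2.]
 [ 646. -152.   15.]]
[{"jaw":1,"offset":[0,0,-43],"rot":[0,0,0]},{"jaw":1,"offset":[0,1,-43],"rot":[0,0,0]},{"jaw":1,"offset":[0,0,-44],"rot":[0,0,0]},{"jaw":1,"offset":[-9,21,-4],"rot":[0,0,9]},{"jaw":1,"offset":[-5,22,-4],"rot":[0,0,10]}]
[{"jaw":1,"offset":[-2,22,-4],"rot":[0,0,9]},{"jaw":1,"offset":[2,23,-5],"rot":[0,0,10]},{"jaw":1,"offset":[6,21,-4],"rot":[0,0,9]},{"jaw":1,"offset":[10,21,-4],"rot":[0,0,10]},{"jaw":1,"offset":[12,19,-4],"rot":[0,0,9]}]
[{"jaw":1,"offset":[16,16,-4],"rot":[0,0,10]},{"jaw":1,"offset":[18,14,-4],"rot":[0,0,9]},{"jaw":1,"offset":[20,10,-4],"rot":[0,0,9]},{"jaw":1,"offset":[21,7,-4],"rot":[0,0,10]},{"jaw":1,"offset":[23,4,-5],"rot":[0,0,9]}]
```

Call:
{"fn": "apply_moves", "kwargs": {
  "moves": [
    {"jaw": 1, "offset": [0, 0, -43], "rot": [0, 0, 0]},
    {"jaw": 1, "offset": [0, 1, -43], "rot": [0, 0, 0]},
    {"jaw": 1, "offset": [0, 0, -44], "rot": [0, 0, 0]},
    {"jaw": 1, "offset": [-9, 21, -4], "rot": [0, 0, 9]},
    {"jaw": 1, "offset": [-5, 22, -4], "rot": [0, 0, 10]}
  ]
}}

```text
time_s: 9.32
eef_pos: [0.5843, -0.141, 0.1888]
eef_rot: [0.0, -0.113, 0.994, -0.0]
wrist_force: [0.2, 0.4, 0.5]
opening: 0.998
grasp_force: 0.0
```

Call:
{"fn": "apply_moves", "kwargs": {
  "moves": [
    {"jaw": 1, "offset": [-2, 22, -4], "rot": [0, 0, 9]},
    {"jaw": 1, "offset": [2, 23, -5], "rot": [0, 0, 10]},
    {"jaw": 1, "offset": [6, 21, -4], "rot": [0, 0, 9]},
    {"jaw": 1, "offset": [10, 21, -4], "rot": [0, 0, 10]},
    {"jaw": 1, "offset": [12, 19, -4], "rot": [0, 0, 9]}
  ]
}}

```text
time_s: 9.95
eef_pos: [0.5658, -0.0292, 0.2089]
eef_rot: [-0.0, 0.292, 0.956, 0.0]
wrist_force: [-0.2, -0.2, 1.0]
opening: 0.999
grasp_force: 0.0
```

Call:
{"fn": "apply_moves", "kwargs": {
  "moves": [
    {"jaw": 1, "offset": [16, 16, -4], "rot": [0, 0, 10]},
    {"jaw": 1, "offset": [18, 14, -4], "rot": [0, 0, 9]},
    {"jaw": 1, "offset": [20, 10, -4], "rot": [0, 0, 9]},
    {"jaw": 1, "offset": [21, 7, -4], "rot": [0, 0, 10]},
    {"jaw": 1, "offset": [23, 4, -5], "rot": [0, 0, 9]}
  ]
}}

```text
time_s: 10.58
eef_pos: [0.5466, 0.0822, 0.2299]
eef_rot: [-0.0, 0.649, 0.76, -0.0]
wrist_force: [0.7, 0.3, 0.1]
opening: 1.003
grasp_force: 0.0
```

```bash
cat >> shapes.py <<'E'
def fitrect(P,hx,hy,c,th,it=400):
    """robust fit of a filled rect hx*2 by hy*2 to top points P"""
    P=P[::max(1,len(P)//2500),:2];k=cKDTree(P);g=grid([(-hx,hx,-hy,hy)],max(2,hx/15))
    def cost(v):
        cc,s=np.cos(v[2]),np.sin(v[2]);A=np.array([[cc,-s],[s,cc]])
        d=dist((P-v[:2])@A,[(-hx,hx,-hy,hy)]);e=np.maximum(k.query(g@A.T+v[:2])[0]-3,0)
        return np.mean(np.minimum(d,10)**2)+np.mean(np.minimum(e,10)**2)
    t=np.radians(th);r=minimize(cost,[*c,t],method='Nelder-Mead',options=dict(initial_simplex=[[*c,t],[c[0]+6,c[1],t],[c[0],c[1]+6,t],[*c,t+.1]],maxiter=it))
    return r.fun,r.x[0],r.x[1],np.degrees(r.x[2])
E
python3 -c "
from plan import *; from shapes import *
st()
im,d,K,C=shot('wrist','w2');P=cloud(d,K,C).reshape(-1,3)*1000;P=P[~np.isnan(P[:,0])]
n=np.hypot(P[:,0]-547,P[:,1]-81)
kn=P[(P[:,2]>78)&(P[:,2]<90)&(n<45)];ro=P[(P[:,2]>44)&(P[:,2]<56)&(n<140)]
print(len(kn),len(ro),np.median(kn[:,2]),np.median(ro[:,2]))
print('knob',fitrect(kn,11,23,(547,81),9));print('roof',fitrect(ro,104,86,(547,81),9))
"
```

```text
t 10.57 tcp [546.6  82.2 229.9] x [-0.157  0.988  0.   ] z [-0.001  0.    -1.   ] open 1.003 gf 0.0 F [0.7 0.3 0.1] q [-0.07  0.13  1.66 -0.    1.35 -0.22]
1407 40710 82.39306537676234 48.77196312792195
knob (np.float64(0.0), np.float64(547.2154527723069), np.float64(83.0741025128385), np.float64(9.26651576971096))
roof (np.float64(0.9092176154126057), np.float64(549.8125022817803), np.float64(83.95301980943566), np.float64(9.045153384877969))
```

```bash
python3 -c "
from plan import *
plan((547.4,83,100,99.2,.6),(547.4,83,54,99.2,.6,1),(547.4,83,54,99.2,0,4),dec=1)
"
```

```text
[{"jaw":0.6,"offset":[-0.7,0.2,43.6],"rot":[0.0,0.0,-0.2]},{"jaw":0.6,"offset":[-0.7,0.3,43.5],"rot":[0.0,-0.1,-0.1]},{"jaw":0.6,"offset":[-0.7,0.2,43.6],"rot":[0.0,0.0,-0.2]},{"jaw":0.6,"offset":[0.0,0.0,46.0],"rot":[0.0,0.0,0.0]},{"jaw":0.6,"offset":[0,0,0],"rot":[0,0,0]}]
[{"jaw":0,"offset":[0.0,0.0,0.0],"rot":[0.0,0.0,0.0]},{"jaw":0,"offset":[0,0,0],"rot":[0,0,0]},{"jaw":0,"offset":[0,0,0],"rot":[0,0,0]},{"jaw":0,"offset":[0,0,0],"rot":[0,0,0]},{"jaw":0,"offset":[0,0,0],"rot":[0,0,0]}]
```

Call:
{"fn": "apply_moves", "kwargs": {
  "moves": [
    {"jaw": 0.6, "offset": [-1, 0, 43], "rot": [0, 0, 0]},
    {"jaw": 0.6, "offset": [-1, 0, 44], "rot": [0, 0, 0]},
    {"jaw": 0.6, "offset": [0, 1, 44], "rot": [0, 0, -0.5]},
    {"jaw": 0.6, "offset": [0, 0, 45], "rot": [0, 0, 0]},
    {"jaw": 0.6, "offset": [0, 0, 0], "rot": [0, 0, 0]}
  ]
}}

```text
time_s: 11.25
eef_pos: [0.5447, 0.0797, 0.0504]
eef_rot: [-0.004, 0.644, 0.765, -0.003]
wrist_force: [-1.3, 0.3, 0.1]
opening: 0.598
grasp_force: 0.0
```

Call:
{"fn": "apply_moves", "kwargs": {
  "moves": [
    {"jaw": 0, "offset": [0, 0, 0], "rot": [0, 0, 0]},
    {"jaw": 0, "offset": [0, 0, 0], "rot": [0, 0, 0]},
    {"jaw": 0, "offset": [0, 0, 0], "rot": [0, 0, 0]},
    {"jaw": 0, "offset": [0, 0, 0], "rot": [0, 0, 0]},
    {"jaw": 0, "offset": [0, 0, 0], "rot": [0, 0, 0]}
  ]
}}

```text
time_s: 11.88
eef_pos: [0.5504, 0.0796, 0.0568]
eef_rot: [0.002, 0.644, 0.765, 0.001]
wrist_force: [0.4, -0.4, 7.4]
opening: 0.249
grasp_force: 60.3
```

```bash
python3 -c "
from plan import *
st();o=ctrl.get_obs();x,y,z=np.array(o['eef_pos'])*1000
plan((x,y,130,99.2,0),(450,315,130,99.2,0),(450,315,65,99.2,0,2),step=40)
"
```

```text
t 11.88 tcp [550.4  79.6  56.8] x [-0.171  0.985 -0.001] z [ 0.004 -0.    -1.   ] open 0.249 gf 60.3 F [ 0.4 -0.4  7.4] q [-0.07  0.36  1.78 -0.    1.   -0.24]
[{"jaw":0,"offset":[0,0,-37],"rot":[0,0,0]},{"jaw":0,"offset":[0,0,-36],"rot":[0,0,1]},{"jaw":0,"offset":[35,-9,0],"rot":[0,0,0]},{"jaw":0,"offset":[36,-9,0],"rot":[0,0,0]},{"jaw":0,"offset":[35,-9,0],"rot":[0,0,0]}]
[{"jaw":0,"offset":[36,-9,0],"rot":[0,0,0]},{"jaw":0,"offset":[35,-9,-1],"rot":[0,0,0]},{"jaw":0,"offset":[36,-9,0],"rot":[0,0,0]},{"jaw":0,"offset":[35,-9,0],"rot":[0,0,0]},{"jaw":0,"offset":[0,0,33],"rot":[0,0,0]}]
[{"jaw":0,"offset":[0,0,32],"rot":[0,0,0]},{"jaw":0,"offset":[0,0,0],"rot":[0,0,0]},{"jaw":0,"offset":[0,0,0],"rot":[0,0,0]},{"jaw":0,"offset":[0,0,0],"rot":[0,0,0]},{"jaw":0,"offset":[0,0,0],"rot":[0,0,0]}]
```

Call:
{"fn": "apply_moves", "kwargs": {
  "moves": [
    {"jaw": 0, "offset": [0, 0, -37], "rot": [0, 0, 0]},
    {"jaw": 0, "offset": [0, 0, -36], "rot": [0, 0, 0]},
    {"jaw": 0, "offset": [35, -9, 0], "rot": [0, 0, 0]},
    {"jaw": 0, "offset": [36, -9, 0], "rot": [0, 0, 0]},
    {"jaw": 0, "offset": [35, -9, 0], "rot": [0, 0, 0]}
  ]
}}

```text
time_s: 12.5
eef_pos: [0.5032, 0.1805, 0.1279]
eef_rot: [0.0, 0.644, 0.765, 0.0]
wrist_force: [0.4, -0.6, -2.7]
opening: 0.248
grasp_force: 59.6
```

Call:
{"fn": "apply_moves", "kwargs": {
  "moves": [
    {"jaw": 0, "offset": [36, -9, 0], "rot": [0, 0, 0]},
    {"jaw": 0, "offset": [35, -9, 0], "rot": [0, 0, 0]},
    {"jaw": 0, "offset": [36, -9, 0], "rot": [0, 0, 0]},
    {"jaw": 0, "offset": [35, -9, 0], "rot": [0, 0, 0]},
    {"jaw": 0, "offset": [0, 0, 33], "rot": [0, 0, 0]}
  ]
}}

```text
time_s: 13.12
eef_pos: [0.4453, 0.3166, 0.0971]
eef_rot: [0.001, 0.643, 0.766, 0.003]
wrist_force: [0.3, 0.4, -4.1]
opening: 0.244
grasp_force: 59.6
```

Call:
{"fn": "apply_moves", "kwargs": {
  "moves": [
    {"jaw": 0, "offset": [0, 0, 30], "rot": [0, 0, 0]},
    {"jaw": 0, "offset": [0, 0, 0], "rot": [0, 0, 0]},
    {"jaw": 0, "offset": [0, 0, 0], "rot": [0, 0, 0]},
    {"jaw": 0, "offset": [0, 0, 0], "rot": [0, 0, 0]},
    {"jaw": 0, "offset": [0, 0, 0], "rot": [0, 0, 0]}
  ]
}}

```text
time_s: 13.75
eef_pos: [0.4449, 0.3136, 0.0655]
eef_rot: [0.0, 0.644, 0.765, 0.001]
wrist_force: [0.5, -0.1, -2.5]
opening: 0.244
grasp_force: 59.5
```

```bash
python3 -c "
from plan import *
st()
shot('scene','sc2')
"
```

```text
t 13.75 tcp [444.9 313.6  65.5] x [-0.17   0.985  0.   ] z [ 0.002  0.001 -1.   ] open 0.244 gf 59.5 F [ 0.5 -0.1 -2.5] q [ 0.4   0.32  1.8  -0.    1.01  0.22]
```

View pics/sc2.png

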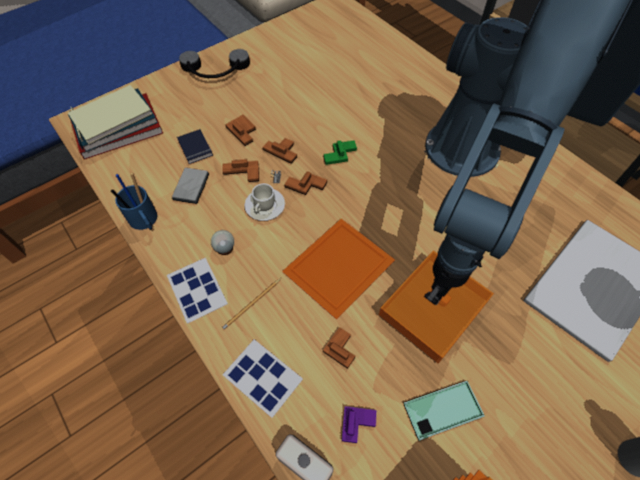

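The cup is upright on its saucer at (264,200), and the cover hangs clear of everything at (437,305), beside the bare tray at (338,267).

Call:
{"fn": "apply_moves", "kwargs": {
  "moves": [
    {"jaw": 0, "offset": [0, 0, 9], "rot": [0, 0, 0]},
    {"jaw": 0, "offset": [0, 0, 2], "rot": [0, 0, 0]},
    {"jaw": 0, "offset": [0, 0, 2], "rot": [0, 0, 0]},
    {"jaw": 0, "offset": [0, 0, 1], "rot": [0, 0, 0]},
    {"jaw": 0, "offset": [0, 0, 0], "rot": [0, 0, 0]}
  ]
}}

```text
time_s: 14.42
eef_pos: [0.4434, 0.313, 0.0527]
eef_rot: [-0.0, 0.644, 0.765, -0.001]
wrist_force: [-13.1, -7.1, 26.6]
opening: 0.248
grasp_force: 63.6
```

Call:
{"fn": "apply_moves", "kwargs": {
  "moves": [
    {"jaw": 0.6, "offset": [0, 0, 0], "rot": [0, 0, 0]},
    {"jaw": 0.6, "offset": [0, 0, 0], "rot": [0, 0, 0]},
    {"jaw": 0.6, "offset": [0, 0, 0], "rot": [0, 0, 0]},
    {"jaw": 0.6, "offset": [0, 0, -30], "rot": [0, 0, 0]},
    {"jaw": 0.6, "offset": [0, 0, -50], "rot": [0, 0, 0]}
  ]
}}

```text
time_s: 15.05
eef_pos: [0.4424, 0.3126, 0.1289]
eef_rot: [-0.001, 0.644, 0.765, -0.002]
wrist_force: [1.0, 0.4, 0.5]
opening: 0.598
grasp_force: 0.0
```

```bash
python3 -c "
from plan import *
st()
plan((547,83,240,99.2,.6,1))
"
```

```text
t 15.05 tcp [442.4 312.6 128.9] x [-0.17   0.985 -0.001] z [-0.005 -0.002 -1.   ] open 0.598 gf 0.0 F [1.  0.4 0.5] q [0.4  0.23 1.77 0.   1.15 0.22]
[{"jaw":0.6,"offset":[-49,13,-22],"rot":[0,0,0]},{"jaw":0.6,"offset":[-49,12,-22],"rot":[0,0,0]},{"jaw":0.6,"offset":[-48,13,-23],"rot":[0,0,0]},{"jaw":0.6,"offset":[-49,13,-22],"rot":[0,0,0]},{"jaw":0.6,"offset":[-49,12,-22],"rot":[0,0,1]}]
[{"jaw":0.6,"offset":[0,0,0],"rot":[0,0,0]},{"jaw":0.6,"offset":[0,0,0],"rot":[0,0,0]},{"jaw":0.6,"offset":[0,0,0],"rot":[0,0,0]},{"jaw":0.6,"offset":[0,0,0],"rot":[0,0,0]},{"jaw":0.6,"offset":[0,0,0],"rot":[0,0,0]}]
```

Call:
{"fn": "apply_moves", "kwargs": {
  "moves": [
    {"jaw": 0.6, "offset": [-49, 13, -22], "rot": [0, 0, 0]},
    {"jaw": 0.6, "offset": [-49, 12, -22], "rot": [0, 0, 0]},
    {"jaw": 0.6, "offset": [-48, 13, -23], "rot": [0, 0, 0]},
    {"jaw": 0.6, "offset": [-49, 13, -22], "rot": [0, 0, 0]},
    {"jaw": 0.6, "offset": [-49, 12, -22], "rot": [0, 0, 0]}
  ]
}}

```text
time_s: 15.68
eef_pos: [0.5483, 0.0821, 0.2418]
eef_rot: [-0.0, 0.644, 0.765, 0.0]
wrist_force: [1.1, 0.3, 0.2]
opening: 0.599
grasp_force: 0.0
```

Call:
{"fn": "apply_moves", "kwargs": {
  "moves": [
    {"jaw": 0.6, "offset": [0, 0, 0], "rot": [0, 0, 0]},
    {"jaw": 0.6, "offset": [0, 0, 0], "rot": [0, 0, 0]},
    {"jaw": 0.6, "offset": [0, 0, 0], "rot": [0, 0, 0]},
    {"jaw": 0.6, "offset": [0, 0, 0], "rot": [0, 0, 0]},
    {"jaw": 0.6, "offset": [0, 0, 0], "rot": [0, 0, 0]}
  ]
}}

```text
time_s: 16.3
eef_pos: [0.5474, 0.0844, 0.241]
eef_rot: [-0.0, 0.644, 0.765, -0.0]
wrist_force: [-0.9, 1.0, -0.3]
opening: 0.6
grasp_force: 0.0
```

```bash
python3 -c "
from plan import *; from shapes import *
st()
im,d,K,C=shot('wrist','w3');P=cloud(d,K,C).reshape(-1,3)*1000
np.savez('w3.npz',im=im,d=d,K=K,C=C)
hsv=cv2.cvtColor(im,cv2.COLOR_RGB2HSV).reshape(-1,3)
n=np.hypot(P[:,0]-548,P[:,1]-83)
print(np.histogram(P[(n<70),2],bins=range(-4,30,2)),np.histogram(P[(n<160)&(n>60),2],bins=range(-4,30,2))[0])
rim=P[(P[:,2]>14)&(P[:,2]<24)&(n<135)]
rs=[(-96,96,74,78),(-96,96,-78,-74),(-96,-92,-78,78),(92,96,-78,78)]
from scipy.optimize import minimize
def cost(v):
    c,s=np.cos(v[2]),np.sin(v[2]);A=np.array([[c,-s],[s,c]]);q=(rim[:,:2]-v[:2])@A
    return np.mean(np.minimum(dist(q,rs),8)**2)
b=min((minimize(cost,[548+dx,83+dy,np.radians(9)],method='Nelder-Mead',options=dict(initial_simplex=[[548+dx,83+dy,.16],[555+dx,83+dy,.16],[548+dx,90+dy,.16],[548,83,.22]])) for dx in(-4,0,4) for dy in(-4,0,4)),key=lambda r:r.fun)
print(len(rim),b.fun,b.x[:2],np.degrees(b.x[2]))
m=(hsv[:,0]<14)&(hsv[:,1]>190)&(n<150)&(P[:,2]<12)
og=P[m];print(len(og),fitrect(og,112,94,(548,83),9))
"
```

```text
t 16.3 tcp [547.4  84.4 241. ] x [-0.172  0.985  0.   ] z [-0.001  0.    -1.   ] open 0.6 gf 0.0 F [-0.9  1.  -0.3] q [-0.06  0.13  1.65  0.    1.37 -0.23]
(array([   0,    0,  125, 8083, 5276,   30,    0,    0,    0,    0,    0,
          0,    0,    0,    0,    0]), array([-4, -2,  0,  2,  4,  6,  8, 10, 12, 14, 16, 18, 20, 22, 24, 26, 28])) [  473 19317 13023 13896  8918   295   251   242   247   294  1772  1008
     7     0     0     0]
3081 0.004351366175011232 [547.84980972  84.48486263] 8.770736269936988
0 (np.float64(nan), np.float64(548.0), np.float64(83.0), np.float64(9.0))
  return _methods._mean(a, axis=axis, dtype=dtype,
  ret = ret.dtype.type(ret / rcount)
```

View pics/w3.png

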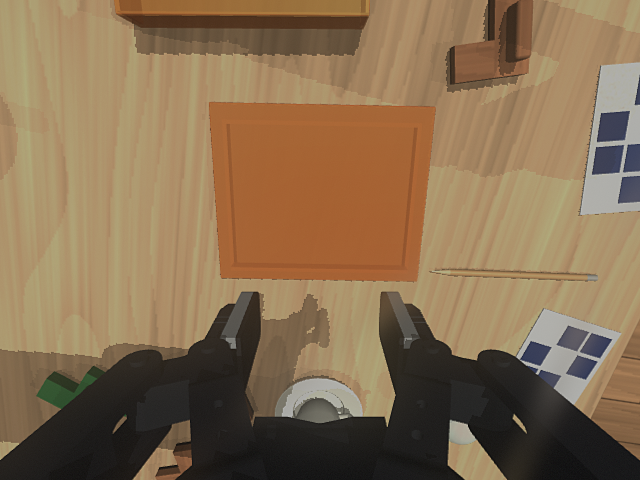

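```bash
cat > tgt.py <<'E'
import numpy as np
TX,TY,TT=547.8,84.5,8.77
from shapes import S
def barw(n,x,y,th):
    a=np.radians(th);bx,by=S[n][1];return x+bx*np.cos(a)-by*np.sin(a),y+bx*np.sin(a)+by*np.cos(a),(th+S[n][2])
def tray2w(x,y,th):
    a=np.radians(TT);return TX+x*np.cos(a)-y*np.sin(a),TY+x*np.sin(a)+y*np.cos(a),th+TT
E
python3 -c "
from tgt import *;import tile
def box(c,th,hl,hw):
    a=np.radians(th);u=np.array([np.cos(a),np.sin(a)]);v=np.array([-u[1],u[0]]);return [np.array(c)+s*hl*u+t*hw*v for s,t in((1,1),(1,-1),(-1,-1),(-1,1))]
def gap(A,B):
    A,B=np.array(A),np.array(B);return max(max(A[:,i].min()-B[:,i].max(),B[:,i].min()-A[:,i].max()) for i in(0,1))
for i,s in enumerate(tile.sols):
    b={n:barw(n,*s[n][1],s[n][0]) for n in s}
    g={n:round(min(gap(box(b[n][:2],b[n][2],12,27),box(b[m][:2],b[m][2],23,7)) for m in s if m!=n)) for n in s}
    print(i,g,{n:s[n] for n in s},{n:(round(b[n][0]),round(b[n][1]),b[n][2]%180) for n in b})
"
```

```text
0 {'v': 38, 'l': 22, 's': 19, 't': 19, 'p': 22} {'v': (0, (-54.0, -36.0)), 'l': (0, (36.0, -36.0)), 's': (90, (-54.0, 18.0)), 't': (180, (0.0, 36.0)), 'p': (90, (54.0, 18.0))} {'v': (-54, -54, 0), 'l': (36, -54, 0), 's': (-54, 18, 0), 't': (0, 54, 0), 'p': (72, 18, 90)}
1 {'v': 38, 'l': 22, 's': 19, 't': 19, 'p': 22} {'v': (0, (-54.0, -36.0)), 'l': (0, (36.0, -36.0)), 's': (270, (-54.0, 18.0)), 't': (180, (0.0, 36.0)), 'p': (90, (54.0, 18.0))} {'v': (-54, -54, 0), 'l': (36, -54, 0), 's': (-54, 18, 0), 't': (0, 54, 0), 'p': (72, 18, 90)}
2 {'v': 19, 'l': 19, 's': 37, 't': 38, 'p': 22} {'v': (90, (-54.0, -36.0)), 'l': (270, (-54.0, 18.0)), 's': (0, (0.0, 36.0)), 't': (90, (54.0, 18.0)), 'p': (0, (36.0, -36.0))} {'v': (-36, -36, 90), 'l': (-72, 18, 90), 's': (0, 36, 90), 't': (72, 18, 90), 'p': (36, -54, 0)}
3 {'v': 19, 'l': 19, 's': 37, 't': 38, 'p': 22} {'v': (90, (-54.0, -36.0)), 'l': (270, (-54.0, 18.0)), 's': (180, (0.0, 36.0)), 't': (90, (54.0, 18.0)), 'p': (0, (36.0, -36.0))} {'v': (-36, -36, 90), 'l': (-72, 18, 90), 's': (0, 36, 90), 't': (72, 18, 90), 'p': (36, -54, 0)}
4 {'v':
[... 2611 characters left out ...]
0, (0.0, -36.0)), 'p': (0, (-36.0, 36.0))} {'v': (-72, -36, 90), 'l': (36, 54, 0), 's': (54, -18, 0), 't': (0, -54, 0), 'p': (-36, 18, 0)}
14 {'v': 19, 'l': 19, 's': 37, 't': 38, 'p': 22} {'v': (270, (54.0, 36.0)), 'l': (90, (54.0, -18.0)), 's': (0, (0.0, -36.0)), 't': (270, (-54.0, -18.0)), 'p': (180, (-36.0, 36.0))} {'v': (36, 36, 90), 'l': (72, -18, 90), 's': (0, -36, 90), 't': (-72, -18, 90), 'p': (-36, 54, 0)}
15 {'v': 19, 'l': 19, 's': 37, 't': 38, 'p': 22} {'v': (270, (54.0, 36.0)), 'l': (90, (54.0, -18.0)), 's': (180, (0.0, -36.0)), 't': (270, (-54.0, -18.0)), 'p': (180, (-36.0, 36.0))} {'v': (36, 36, 90), 'l': (72, -18, 90), 's': (0, -36, 90), 't': (-72, -18, 90), 'p': (-36, 54, 0)}
```

```bash
cat > look.py <<'E'
from plan import *; from shapes import *; import tgt
def look(n,x,y,th=None,name=None,rad=75,pr=True):
    """wrist look; fit block n near (x,y) mm"""
    im,d,K,C=shot('wrist',name);P=cloud(d,K,C).reshape(-1,3)*1000
    hsv=cv2.cvtColor(im,cv2.COLOR_RGB2HSV).reshape(-1,3)
    k=(np.hypot(P[:,0]-x,P[:,1]-y)<rad)&(P[:,2]>5)&(P[:,2]<45)
    f=fit(P[k],n,None if th is None else [th]);b=tgt.barw(n,*f[1:])
    if pr: print(n,np.round(f,2),'bar',np.round(b,1),'plate z',round(np.median(P[k&(P[:,2]<20)&(P[:,2]>9),2]),1),'bar z',round(np.median(P[k&(P[:,2]>28),2]),1),k.sum())
    return f,b
E
python3 -c "
from plan import *
plan((690,262,160,105,.6,2))"
```

```text
[{"jaw":0.6,"offset":[30,34,16],"rot":[0,0,-1]},{"jaw":0.6,"offset":[30,35,16],"rot":[0,0,-1]},{"jaw":0.6,"offset":[29,35,17],"rot":[0,0,-1]},{"jaw":0.6,"offset":[28,36,16],"rot":[0,0,-1]},{"jaw":0.6,"offset":[28,36,16],"rot":[0,0,-1]}]
[{"jaw":0.6,"offset":[0,0,0],"rot":[0,0,0]},{"jaw":0.6,"offset":[0,0,0],"rot":[0,0,0]},{"jaw":0.6,"offset":[0,0,0],"rot":[0,0,0]},{"jaw":0.6,"offset":[0,0,0],"rot":[0,0,0]},{"jaw":0.6,"offset":[0,0,0],"rot":[0,0,0]}]
```

Call:
{"fn": "apply_moves", "kwargs": {
  "moves": [
    {"jaw": 0.6, "offset": [30, 34, 16], "rot": [0, 0, -1]},
    {"jaw": 0.6, "offset": [30, 35, 16], "rot": [0, 0, -1]},
    {"jaw": 0.6, "offset": [29, 35, 17], "rot": [0, 0, -1]},
    {"jaw": 0.6, "offset": [28, 36, 16], "rot": [0, 0, -1]},
    {"jaw": 0.6, "offset": [28, 36, 16], "rot": [0, 0, -1]}
  ]
}}

```text
time_s: 16.98
eef_pos: [0.6911, 0.2631, 0.1596]
eef_rot: [0.0, 0.61, 0.793, -0.0]
wrist_force: [0.9, 0.8, 0.5]
opening: 0.601
grasp_force: 0.0
```

Call:
{"fn": "apply_moves", "kwargs": {
  "moves": [
    {"jaw": 0.6, "offset": [0, 0, 0], "rot": [0, 0, 0]},
    {"jaw": 0.6, "offset": [0, 0, 0], "rot": [0, 0, 0]},
    {"jaw": 0.6, "offset": [0, 0, 0], "rot": [0, 0, 0]},
    {"jaw": 0.6, "offset": [0, 0, 0], "rot": [0, 0, 0]},
    {"jaw": 0.6, "offset": [0, 0, 0], "rot": [0, 0, 0]}
  ]
}}

```text
time_s: 17.6
eef_pos: [0.6906, 0.2612, 0.1613]
eef_rot: [0.0, 0.61, 0.792, 0.0]
wrist_force: [-0.3, -0.2, 0.5]
opening: 0.601
grasp_force: 0.0
```

```bash
python3 -c "
from look import *
st()
f,b=look('v',675.5,257.8,name='w4')
f,b=look('v',675.5,257.8,th=f[3],name='w4')
plan((*b[:2],60,b[2],.5),(*b[:2],17,b[2],.5,1),(*b[:2],17,b[2],0,4),dec=1)"
```

```text
t 17.6 tcp [690.6 261.2 161.3] x [-0.255  0.967 -0.   ] z [ 0.001  0.    -1.   ] open 0.601 gf 0.0 F [-0.3 -0.2  0.5] q [ 0.2   0.59  1.2  -0.    1.35 -0.06]
v [4.0000e-02 6.7539e+02 2.5904e+02 1.0676e+02] bar [692.6 264.2 106.8] plate z 13.8 bar z 35.5 4857
v [5.0000e-02 6.7580e+02 2.5896e+02 1.0696e+02] bar [693.  264.2 107. ] plate z 13.8 bar z 35.5 4872
[{"jaw":0.5,"offset":[1.0,1.6,50.4],"rot":[0.0,0.0,-1.1]},{"jaw":0.5,"offset":[1.0,1.5,50.4],"rot":[0.0,0.0,-1.1]},{"jaw":0.5,"offset":[0.0,0.0,43.0],"rot":[0.0,0.0,0.0]},{"jaw":0.5,"offset":[0,0,0],"rot":[0,0,0]},{"jaw":0,"offset":[0.0,0.0,0.0],"rot":[0.0,0.0,0.0]}]
[{"jaw":0,"offset":[0,0,0],"rot":[0,0,0]},{"jaw":0,"offset":[0,0,0],"rot":[0,0,0]},{"jaw":0,"offset":[0,0,0],"rot":[0,0,0]},{"jaw":0,"offset":[0,0,0],"rot":[0,0,0]},{"jaw":0,"offset":[0,0,0],"rot":[0,0,0]}]
```

View pics/w4.png

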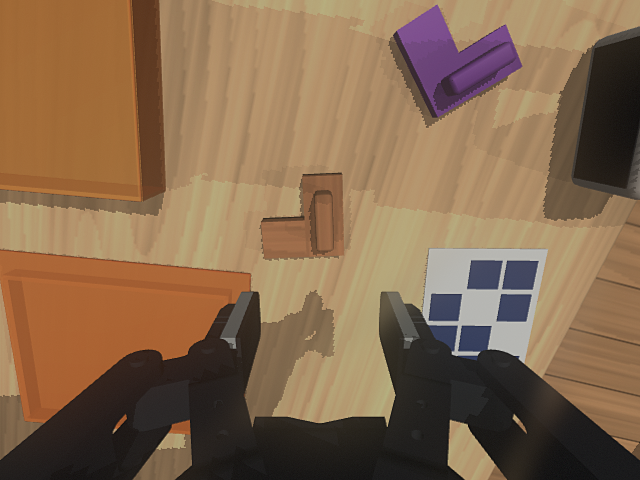

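The brown V sits at (305,215), with its bar at (322,222). The purple look-alike at (450,65) is well away.

Call:
{"fn": "apply_moves", "kwargs": {
  "moves": [
    {"jaw": 0.5, "offset": [1, 1.5, 50], "rot": [0, 0, -1]},
    {"jaw": 0.5, "offset": [1, 1.5, 50], "rot": [0, 0, -1]},
    {"jaw": 0.5, "offset": [0, 0, 43], "rot": [0, 0, 0]},
    {"jaw": 0.5, "offset": [0, 0, 0], "rot": [0, 0, 0]},
    {"jaw": 0, "offset": [0, 0, 0], "rot": [0, 0, 0]}
  ]
}}

```text
time_s: 18.32
eef_pos: [0.6928, 0.2644, 0.0174]
eef_rot: [-0.0, 0.596, 0.803, -0.0]
wrist_force: [0.2, -0.6, -0.2]
opening: 0.298
grasp_force: 0.0
```

Call:
{"fn": "apply_moves", "kwargs": {
  "moves": [
    {"jaw": 0, "offset": [0, 0, 0], "rot": [0, 0, 0]},
    {"jaw": 0, "offset": [0, 0, 0], "rot": [0, 0, 0]},
    {"jaw": 0, "offset": [0, 0, 0], "rot": [0, 0, 0]},
    {"jaw": 0, "offset": [0, 0, 0], "rot": [0, 0, 0]},
    {"jaw": 0, "offset": [0, 0, 0], "rot": [0, 0, 0]}
  ]
}}

```text
time_s: 18.95
eef_pos: [0.6931, 0.2645, 0.0181]
eef_rot: [0.0, 0.596, 0.803, 0.0]
wrist_force: [-1.4, -0.5, 5.5]
opening: 0.147
grasp_force: 61.6
```

```bash
cat > place.py <<'E'
from look import *; import tile,sys
SOL=tile.sols[3]
def grip(n,bar):
    """bar (x,y,th) believed at gripping; returns along-bar offset bar->tcp (mm, along tool x) and yaw of tool minus block angle"""
    o=ctrl.get_obs();p=np.array(o['eef_pos'])*1000;m=Rq(o['eef_rot']).as_matrix()
    d=p[:2]-np.array(bar[:2]);a=m[:2,0]/np.hypot(*m[:2,0]);c=np.array([-a[1],a[0]])
    return d@a,d@c,np.degrees(np.arctan2(a[1],a[0]))-(bar[2]-S[n][2])
def goal(n,along,flip):
    """flip: 0 or 180, tool yaw minus bar direction. tcp x,y,yaw for target"""
    k,o=SOL[n];t=tgt.tray2w(*o,k);b=tgt.barw(n,*t);y=b[2]+flip;a=np.radians(y)
    return b[0]+along*np.cos(a),b[1]+along*np.sin(a),(y+180)%360-180
E
python3 -c "
from place import *
st();g=grip('v',(693,264.2,107));print(np.round(g,2))
x,y,yaw=goal('v',g[0],0);print(x,y,yaw)
p=np.array(ctrl.get_obs()['eef_pos'])*1000
plan((p[0],p[1],80,107,0),(x,y,80,yaw,0),(x,y,60,yaw,0,2),dec=1)"
```

```text
t 18.95 tcp [693.1 264.5  18.1] x [-0.289  0.957 -0.   ] z [ 0.001  0.    -1.   ] open 0.147 gf 61.6 F [-1.4 -0.5  5.5] q [ 0.21  0.76  1.25 -0.    1.14 -0.09]
[ 0.27 -0.22 -0.17]
517.6692003519747 43.694954824409045 98.76999999999998
[{"jaw":0,"offset":[0.0,0.0,-30.9],"rot":[0.0,0.0,-0.1]},{"jaw":0,"offset":[0.0,0.1,-31.0],"rot":[0.1,0.0,-0.1]},{"jaw":0,"offset":[-32.0,-46.5,0.1],"rot":[0.0,0.0,1.7]},{"jaw":0,"offset":[-33.3,-45.5,0.0],"rot":[0.0,0.0,1.6]},{"jaw":0,"offset":[-34.6,-44.6,0.1],"rot":[0.0,0.0,1.7]}]
[{"jaw":0,"offset":[-35.8,-43.5,0.0],"rot":[0.0,0.0,1.6]},{"jaw":0,"offset":[-37.1,-42.6,0.1],"rot":[0.0,0.0,1.7]},{"jaw":0,"offset":[0.0,0.1,20.0],"rot":[0.0,0.0,0.0]},{"jaw":0,"offset":[0,0,0],"rot":[0,0,0]},{"jaw":0,"offset":[0,0,0],"rot":[0,0,0]}]
```

Call:
{"fn": "apply_moves", "kwargs": {
  "moves": [
    {"jaw": 0, "offset": [0, 0, -31], "rot": [0, 0, 0]},
    {"jaw": 0, "offset": [0, 0, -31], "rot": [0, 0, 0]},
    {"jaw": 0, "offset": [-32, -46.5, 0], "rot": [0, 0, 1.6]},
    {"jaw": 0, "offset": [-33.3, -45.5, 0], "rot": [0, 0, 1.6]},
    {"jaw": 0, "offset": [-34.6, -44.6, 0], "rot": [0, 0, 1.6]}
  ]
}}

```text
time_s: 19.58
eef_pos: [0.5854, 0.131, 0.0786]
eef_rot: [-0.0, 0.629, 0.777, -0.0]
wrist_force: [-0.2, -1.4, -0.5]
opening: 0.147
grasp_force: 60.8
```

Call:
{"fn": "apply_moves", "kwargs": {
  "moves": [
    {"jaw": 0, "offset": [-35.8, -43.5, 0], "rot": [0, 0, 1.6]},
    {"jaw": 0, "offset": [-37.1, -42.6, 0], "rot": [0, 0, 1.7]},
    {"jaw": 0, "offset": [0, 0, 20], "rot": [0, 0, 0]},
    {"jaw": 0, "offset": [0, 0, 0], "rot": [0, 0, 0]},
    {"jaw": 0, "offset": [0, 0, 0], "rot": [0, 0, 0]}
  ]
}}

```text
time_s: 20.2
eef_pos: [0.5173, 0.0442, 0.0595]
eef_rot: [0.0, 0.651, 0.759, 0.0]
wrist_force: [-0.3, 0.0, -0.9]
opening: 0.15
grasp_force: 60.7
```

```bash
python3 -c "
from place import *
st()
x,y,yaw=goal('v',.3,0)
plan((x,y,40,yaw,0),(x,y,26,yaw,0,1),(x,y,22,yaw,0,1),dec=1)"
```

```text
t 20.2 tcp [517.3  44.2  59.5] x [-0.152  0.988  0.   ] z [ 0.  0. -1.] open 0.15 gf 60.7 F [-0.3  0.  -0.9] q [-0.14  0.29  1.87  0.    0.99 -0.3 ]
[{"jaw":0,"offset":[-0.5,0.3,19.5],"rot":[0.0,0.0,0.0]},{"jaw":0,"offset":[0.0,0.0,14.0],"rot":[0.0,0.0,0.0]},{"jaw":0,"offset":[0,0,0],"rot":[0,0,0]},{"jaw":0,"offset":[0.0,0.0,4.0],"rot":[0.0,0.0,0.0]},{"jaw":0,"offset":[0,0,0],"rot":[0,0,0]}]
```

Call:
{"fn": "apply_moves", "kwargs": {
  "moves": [
    {"jaw": 0, "offset": [-0.5, 0, 19], "rot": [0, 0, 0]},
    {"jaw": 0, "offset": [0, 0, 14], "rot": [0, 0, 0]},
    {"jaw": 0, "offset": [0, 0, 0], "rot": [0, 0, 0]},
    {"jaw": 0, "offset": [0, 0, 4], "rot": [0, 0, 0]},
    {"jaw": 0, "offset": [0, 0, 1], "rot": [0, 0, 0]}
  ]
}}

```text
time_s: 20.82
eef_pos: [0.5175, 0.0435, 0.0221]
eef_rot: [0.0, 0.651, 0.759, 0.0]
wrist_force: [-3.2, 1.0, 11.6]
opening: 0.148
grasp_force: 62.3
```

Call:
{"fn": "apply_moves", "kwargs": {
  "moves": [
    {"jaw": 0.35, "offset": [0, 0, 0], "rot": [0, 0, 0]},
    {"jaw": 0.35, "offset": [0, 0, 0], "rot": [0, 0, 0]},
    {"jaw": 0.35, "offset": [0, 0, 0], "rot": [0, 0, 0]},
    {"jaw": 0.35, "offset": [0, 0, -40], "rot": [0, 0, 0]},
    {"jaw": 0.5, "offset": [0, 0, -50], "rot": [0, 0, 0]}
  ]
}}

```text
time_s: 21.45
eef_pos: [0.5157, 0.0435, 0.1111]
eef_rot: [-0.001, 0.651, 0.759, -0.001]
wrist_force: [1.9, -0.8, 0.5]
opening: 0.503
grasp_force: 0.0
```

```bash
python3 -c "
from place import *
st()
k,o=SOL['v'];t=tgt.tray2w(*o,k);print(t);look('v',*t[:2],th=t[2])
plan((440,-323,190,110,.5,2))"
```

```text
t 21.45 tcp [515.7  43.5 111.1] x [-0.151  0.988  0.001] z [-0.003  0.    -1.   ] open 0.503 gf 0.0 F [ 1.9 -0.8  0.5] q [-0.15  0.2   1.85 -0.    1.1  -0.3 ]
(np.float64(499.920210830519), np.float64(40.687606900717554), 98.77)
v [ 27.18 498.48  38.87  97.77] bar [516.3  41.3  97.8] plate z 17.6 bar z 39.5 10607
[{"jaw":0.5,"offset":[-50,-19,-10],"rot":[0,0,-2]},{"jaw":0.5,"offset":[-49,-21,-10],"rot":[0,0,-1]},{"jaw":0.5,"offset":[-49,-22,-11],"rot":[0,0,-2]},{"jaw":0.5,"offset":[-48,-24,-10],"rot":[0,0,-1]},{"jaw":0.5,"offset":[-48,-24,-10],"rot":[0,0,-2]}]
[{"jaw":0.5,"offset":[-47,-26,-10],"rot":[0,0,-2]},{"jaw":0.5,"offset":[-46,-28,-10],"rot":[0,0,-1]},{"jaw":0.5,"offset":[0,0,0],"rot":[0,0,0]},{"jaw":0.5,"offset":[0,0,0],"rot":[0,0,0]},{"jaw":0.5,"offset":[0,0,0],"rot":[0,0,0]}]
```

Call:
{"fn": "apply_moves", "kwargs": {
  "moves": [
    {"jaw": 0.5, "offset": [-50, -19, -10], "rot": [0, 0, -2]},
    {"jaw": 0.5, "offset": [-49, -21, -10], "rot": [0, 0, -1]},
    {"jaw": 0.5, "offset": [-49, -22, -11], "rot": [0, 0, -2]},
    {"jaw": 0.5, "offset": [-48, -24, -10], "rot": [0, 0, -1]},
    {"jaw": 0.5, "offset": [-48, -24, -10], "rot": [0, 0, -2]}
  ]
}}

```text
time_s: 22.12
eef_pos: [0.4591, -0.22, 0.1627]
eef_rot: [0.0, 0.596, 0.803, 0.0]
wrist_force: [1.3, -1.0, -0.0]
opening: 0.499
grasp_force: 0.0
```

Call:
{"fn": "apply_moves", "kwargs": {
  "moves": [
    {"jaw": 0.5, "offset": [-47, -26, -10], "rot": [0, 0, -2]},
    {"jaw": 0.5, "offset": [-46, -28, -10], "rot": [0, 0, -1]},
    {"jaw": 0.5, "offset": [0, 0, 0], "rot": [0, 0, 0]},
    {"jaw": 0.5, "offset": [0, 0, 0], "rot": [0, 0, 0]},
    {"jaw": 0.5, "offset": [0, 0, 0], "rot": [0, 0, 0]}
  ]
}}

```text
time_s: 22.75
eef_pos: [0.4367, -0.3218, 0.1817]
eef_rot: [-0.001, 0.575, 0.818, 0.0]
wrist_force: [0.0, 0.2, -0.3]
opening: 0.496
grasp_force: 0.0
```

```bash
python3 -c "
from place import *
st()
f,b=look('t',431.3,-329.3,name='w5',rad=66)
plan((*b[:2],70,b[2],.5),(*b[:2],18,b[2],.5,1),(*b[:2],18,b[2],0,5),dec=1)"
```

```text
t 22.75 tcp [ 436.7 -321.8  181.7] x [-0.339  0.941  0.001] z [-0.001  0.001 -1.   ] open 0.496 gf 0.0 F [ 0.   0.2 -0.3] q [-0.85  0.16  1.74  0.    1.25 -1.2 ]
t [ 2.0000e-02  4.3096e+02 -3.2857e+02  1.1024e+02] bar [ 447.8 -322.3  110.2] plate z 13.8 bar z 35.4 5729
[{"jaw":0.5,"offset":[-1.5,3.4,37.3],"rot":[0.0,0.0,-0.1]},{"jaw":0.5,"offset":[-1.4,3.4,37.3],"rot":[0.0,0.0,-0.2]},{"jaw":0.5,"offset":[-1.5,3.4,37.2],"rot":[0.0,-0.1,-0.1]},{"jaw":0.5,"offset":[0.1,0.0,52.0],"rot":[0.0,0.0,0.0]},{"jaw":0.5,"offset":[0,0,0],"rot":[0,0,0]}]
[{"jaw":0,"offset":[0.0,0.0,0.0],"rot":[0.0,0.0,0.0]},{"jaw":0,"offset":[0,0,0],"rot":[0,0,0]},{"jaw":0,"offset":[0,0,0],"rot":[0,0,0]},{"jaw":0,"offset":[0,0,0],"rot":[0,0,0]},{"jaw":0,"offset":[0,0,0],"rot":[0,0,0]}]
[{"jaw":0,"offset":[0,0,0],"rot":[0,0,0]},{"jaw":0,"offset":[0,0,0],"rot":[0,0,0]},{"jaw":0,"offset":[0,0,0],"rot":[0,0,0]},{"jaw":0,"offset":[0,0,0],"rot":[0,0,0]},{"jaw":0,"offset":[0,0,0],"rot":[0,0,0]}]
```

View pics/w5.png

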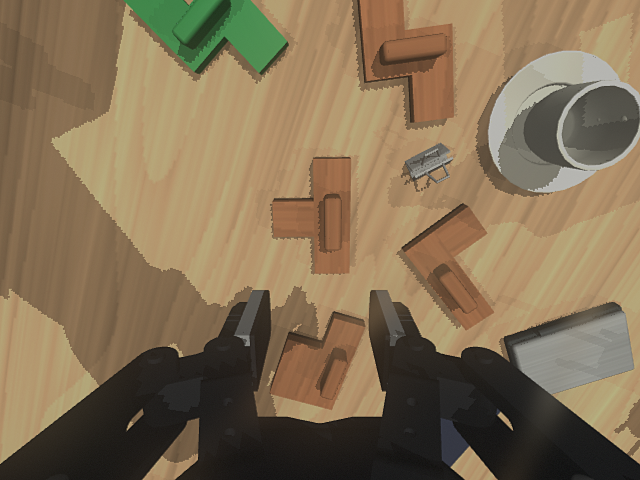

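T is at (320,215), with P, L and S around it. The clip at (428,163) is clear of the gripper.

Call:
{"fn": "apply_moves", "kwargs": {
  "moves": [
    {"jaw": 0.5, "offset": [-1.5, 3.4, 37], "rot": [0, 0, 0]},
    {"jaw": 0.5, "offset": [-1.4, 3.4, 37], "rot": [0, 0, 0]},
    {"jaw": 0.5, "offset": [-1.5, 3.4, 37], "rot": [0, 0, 0]},
    {"jaw": 0.5, "offset": [0, 0, 52], "rot": [0, 0, 0]},
    {"jaw": 0.5, "offset": [0, 0, 0], "rot": [0, 0, 0]}
  ]
}}

```text
time_s: 23.42
eef_pos: [0.4461, -0.321, 0.0159]
eef_rot: [-0.003, 0.575, 0.818, 0.001]
wrist_force: [0.1, -0.6, 0.6]
opening: 0.501
grasp_force: 0.0
```

Call:
{"fn": "apply_moves", "kwargs": {
  "moves": [
    {"jaw": 0, "offset": [0, 0, 0], "rot": [0, 0, 0]},
    {"jaw": 0, "offset": [0, 0, 0], "rot": [0, 0, 0]},
    {"jaw": 0, "offset": [0, 0, 0], "rot": [0, 0, 0]},
    {"jaw": 0, "offset": [0, 0, 0], "rot": [0, 0, 0]},
    {"jaw": 0, "offset": [0, 0, 0], "rot": [0, 0, 0]}
  ]
}}

```text
time_s: 24.05
eef_pos: [0.4486, -0.3247, 0.0212]
eef_rot: [0.001, 0.576, 0.818, -0.0]
wrist_force: [-0.4, 0.6, 6.8]
opening: 0.142
grasp_force: 61.3
```

```bash
cat >> place.py <<'E'
def carry(n,bar,flip,zt=130):
    st();g=grip(n,bar);print('along,across,dyaw',np.round(g,2))
    x,y,yaw=goal(n,g[0],flip);print('goal',np.round((x,y,yaw),1))
    o=ctrl.get_obs();p=np.array(o['eef_pos'])*1000;print('z down',round(p[2]+4,1))
    m=Rq(o['eef_rot']).as_matrix();y0=np.degrees(np.arctan2(m[1,0],m[0,0]))
    plan((p[0],p[1],zt,y0,0),(x,y,zt,yaw,0),(x,y,65,yaw,0,2),dec=1)
E
python3 -c "
from place import *
carry('t',(447.8,-322.3,110.2),0)"
```

```text
t 24.05 tcp [ 448.6 -324.7   21.2] x [-0.338  0.941 -0.002] z [ 0.002 -0.002 -1.   ] open 0.142 gf 61.3 F [-0.4  0.6  6.8] q [-0.84  0.42  1.79  0.    0.93 -1.19]
along,across,dyaw [-2.5   0.01 -0.47]
goal [616.6 110.8  98.8]
z down 25.2
[{"jaw":0,"offset":[-0.1,0.1,-54.4],"rot":[0.0,0.1,0.0]},{"jaw":0,"offset":[-0.1,0.0,-54.4],"rot":[0.1,0.0,0.0]},{"jaw":0,"offset":[44.2,38.1,0.0],"rot":[0.0,0.0,1.4]},{"jaw":0,"offset":[45.0,37.1,-0.1],"rot":[0.0,0.0,1.3]},{"jaw":0,"offset":[45.9,36.0,0.0],"rot":[0.0,0.0,1.4]}]
[{"jaw":0,"offset":[46.8,34.9,-0.1],"rot":[0.0,0.0,1.4]},{"jaw":0,"offset":[47.6,33.7,0.0],"rot":[0.0,0.0,1.3]},{"jaw":0,"offset":[48.4,32.7,-0.1],"rot":[0.0,0.0,1.4]},{"jaw":0,"offset":[49.1,31.4,0.0],"rot":[0.0,0.0,1.4]},{"jaw":0,"offset":[49.9,30.3,0.0],"rot":[0.0,0.0,1.4]}]
[{"jaw":0,"offset":[0.0,0.0,32.5],"rot":[0.0,0.0,0.0]},{"jaw":0,"offset":[0.1,0.0,32.5],"rot":[0.0,0.0,0.0]},{"jaw":0,"offset":[0,0,0],"rot":[0,0,0]},{"jaw":0,"offset":[0,0,0],"rot":[0,0,0]},{"jaw":0,"offset":[0,0,0],"rot":[0,0,0]}]
```

Call:
{"fn": "apply_moves", "kwargs": {
  "moves": [
    {"jaw": 0, "offset": [0, 0, -54], "rot": [0, 0, 0]},
    {"jaw": 0, "offset": [0, 0, -54], "rot": [0, 0, 0]},
    {"jaw": 0, "offset": [44, 38, 0], "rot": [0, 0, 1.4]},
    {"jaw": 0, "offset": [45, 37, 0], "rot": [0, 0, 1.4]},
    {"jaw": 0, "offset": [46, 36, 0], "rot": [0, 0, 1.4]}
  ]
}}

```text
time_s: 24.68
eef_pos: [0.511, -0.1596, 0.1282]
eef_rot: [0.001, 0.606, 0.796, 0.0]
wrist_force: [0.7, -0.8, -1.2]
opening: 0.142
grasp_force: 60.2
```

Call:
{"fn": "apply_moves", "kwargs": {
  "moves": [
    {"jaw": 0, "offset": [47, 35, 0], "rot": [0, 0, 1.4]},
    {"jaw": 0, "offset": [48, 34, 0], "rot": [0, 0, 1.3]},
    {"jaw": 0, "offset": [48, 33, 0], "rot": [0, 0, 1.3]},
    {"jaw": 0, "offset": [49, 31, 0], "rot": [0, 0, 1.4]},
    {"jaw": 0, "offset": [50, 30, 0], "rot": [0, 0, 1.4]}
  ]
}}

```text
time_s: 25.3
eef_pos: [0.6163, 0.1132, 0.1279]
eef_rot: [0.0, 0.652, 0.759, 0.0]
wrist_force: [0.8, -1.0, -0.5]
opening: 0.144
grasp_force: 60.2
```

Call:
{"fn": "apply_moves", "kwargs": {
  "moves": [
    {"jaw": 0, "offset": [0, 0, 32], "rot": [0, 0, 0]},
    {"jaw": 0, "offset": [0, 0, 32], "rot": [0, 0, 0]},
    {"jaw": 0, "offset": [0, 0, 0], "rot": [0, 0, 0]},
    {"jaw": 0, "offset": [0, 0, 0], "rot": [0, 0, 0]},
    {"jaw": 0, "offset": [0, 0, 0], "rot": [0, 0, 0]}
  ]
}}

```text
time_s: 25.92
eef_pos: [0.6173, 0.1111, 0.0654]
eef_rot: [0.001, 0.651, 0.759, 0.001]
wrist_force: [0.3, 0.4, -1.8]
opening: 0.148
grasp_force: 60.1
```

```bash
cat >> place.py <<'E'
def lower(x,y,yaw,zd):
    st();plan((x,y,zd+18,yaw,0),(x,y,zd+4,yaw,0,1),(x,y,zd,yaw,0,1),dec=1)
E
python3 -c "
from place import *
lower(616.6,110.8,98.8,25)"
```

```text
t 25.93 tcp [617.3 111.1  65.4] x [-0.151  0.989 -0.001] z [ 0.003 -0.    -1.   ] open 0.148 gf 60.1 F [ 0.3  0.4 -1.8] q [-0.01  0.48  1.58 -0.    1.08 -0.16]
[{"jaw":0,"offset":[-0.2,-0.8,22.4],"rot":[0.2,0.0,-0.1]},{"jaw":0,"offset":[0.0,0.0,14.0],"rot":[0.0,0.0,0.0]},{"jaw":0,"offset":[0,0,0],"rot":[0,0,0]},{"jaw":0,"offset":[0.0,0.0,4.0],"rot":[0.0,0.0,0.0]},{"jaw":0,"offset":[0,0,0],"rot":[0,0,0]}]
```

Call:
{"fn": "apply_moves", "kwargs": {
  "moves": [
    {"jaw": 0, "offset": [0, -0.5, 22], "rot": [0, 0, 0]},
    {"jaw": 0, "offset": [0, 0, 14], "rot": [0, 0, 0]},
    {"jaw": 0, "offset": [0, 0, 0], "rot": [0, 0, 0]},
    {"jaw": 0, "offset": [0, 0, 4], "rot": [0, 0, 0]},
    {"jaw": 0, "offset": [0, 0, 1], "rot": [0, 0, 0]}
  ]
}}

```text
time_s: 26.55
eef_pos: [0.6163, 0.1113, 0.0251]
eef_rot: [0.001, 0.651, 0.759, 0.0]
wrist_force: [-10.1, -0.4, 19.2]
opening: 0.148
grasp_force: 62.8
```

Call:
{"fn": "apply_moves", "kwargs": {
  "moves": [
    {"jaw": 0.35, "offset": [0, 0, 0], "rot": [0, 0, 0]},
    {"jaw": 0.35, "offset": [0, 0, 0], "rot": [0, 0, 0]},
    {"jaw": 0.35, "offset": [0, 0, 0], "rot": [0, 0, 0]},
    {"jaw": 0.35, "offset": [0, 0, -40], "rot": [0, 0, 0]},
    {"jaw": 0.5, "offset": [0, 0, -60], "rot": [0, 0, 0]}
  ]
}}

```text
time_s: 27.18
eef_pos: [0.6134, 0.1112, 0.1208]
eef_rot: [-0.002, 0.651, 0.759, -0.002]
wrist_force: [1.1, 0.3, 0.6]
opening: 0.499
grasp_force: 0.0
```

```bash
python3 -c "
from place import *
st()
im,d,K,C=shot('wrist');P=cloud(d,K,C).reshape(-1,3)*1000
n=np.hypot(P[:,0]-548,P[:,1]-84);k=(n<70);print(np.histogram(P[k,2],bins=[0,8,12,16,20,24,30,36,38,42,50]))
plan((566,-340,190,148,.5,2))"
```

```text
t 27.18 tcp [613.4 111.2 120.8] x [-0.151  0.988  0.001] z [-0.006  0.    -1.   ] open 0.499 gf 0.0 F [1.1 0.3 0.6] q [-0.01  0.4   1.56  0.    1.18 -0.16]
(array([17048,   301,   333,  5109,   141,   239,   265,   192,  1258,
           0]), array([ 0,  8, 12, 16, 20, 24, 30, 36, 38, 42, 50]))
[{"jaw":0.5,"offset":[-55,-15,-7],"rot":[0,0,-6]},{"jaw":0.5,"offset":[-53,-21,-8],"rot":[0,0,-6]},{"jaw":0.5,"offset":[-50,-26,-7],"rot":[0,0,-6]},{"jaw":0.5,"offset":[-48,-31,-7],"rot":[0,0,-7]},{"jaw":0.5,"offset":[-43,-37,-8],"rot":[0,0,-6]}]
[{"jaw":0.5,"offset":[-39,-41,-7],"rot":[0,0,-6]},{"jaw":0.5,"offset":[-35,-45,-7],"rot":[0,0,-6]},{"jaw":0.5,"offset":[-29,-49,-8],"rot":[0,0,-6]},{"jaw":0.5,"offset":[0,0,0],"rot":[0,0,0]},{"jaw":0.5,"offset":[0,0,0],"rot":[0,0,0]}]
```

Call:
{"fn": "apply_moves", "kwargs": {
  "moves": [
    {"jaw": 0.5, "offset": [-55, -15, -7], "rot": [0, 0, -6]},
    {"jaw": 0.5, "offset": [-53, -21, -8], "rot": [0, 0, -6]},
    {"jaw": 0.5, "offset": [-50, -26, -7], "rot": [0, 0, -6]},
    {"jaw": 0.5, "offset": [-48, -31, -7], "rot": [0, 0, -7]},
    {"jaw": 0.5, "offset": [-43, -37, -8], "rot": [0, 0, -6]}
  ]
}}

```text
time_s: 27.85
eef_pos: [0.5821, -0.1728, 0.1594]
eef_rot: [0.0, 0.423, 0.906, 0.0]
wrist_force: [1.1, 0.7, 0.6]
opening: 0.501
grasp_force: 0.0
```

Call:
{"fn": "apply_moves", "kwargs": {
  "moves": [
    {"jaw": 0.5, "offset": [-39, -41, -7], "rot": [0, 0, -6]},
    {"jaw": 0.5, "offset": [-35, -45, -7], "rot": [0, 0, -6]},
    {"jaw": 0.5, "offset": [-29, -49, -8], "rot": [0, 0, -6]},
    {"jaw": 0.5, "offset": [0, 0, 0], "rot": [0, 0, 0]},
    {"jaw": 0.5, "offset": [0, 0, 0], "rot": [0, 0, 0]}
  ]
}}

```text
time_s: 28.48
eef_pos: [0.5616, -0.34, 0.1807]
eef_rot: [-0.0, 0.279, 0.96, 0.0]
wrist_force: [1.7, -0.6, 0.4]
opening: 0.5
grasp_force: 0.0
```

```bash
python3 -c "
from place import *
st()
f,b=look('l',582.5,-327.5,rad=70,name='w6')
y=(b[2]-180)%360
plan((*b[:2],70,y,.5),(*b[:2],18,y,.5,1),(*b[:2],18,y,0,4),dec=1)"
```

```text
t 28.48 tcp [ 561.6 -340.   180.7] x [-0.845  0.535  0.001] z [-0.     0.001 -1.   ] open 0.5 gf 0.0 F [ 1.7 -0.6  0.4] q [-0.73  0.4   1.43  0.    1.31 -1.73]
l [ 3.0000e-02  5.8276e+02 -3.2741e+02  3.2882e+02] bar [ 573.4 -342.8  328.8] plate z 13.9 bar z 35.6 5782
[{"jaw":0.5,"offset":[-4.0,1.0,36.9],"rot":[0.0,0.0,-0.4]},{"jaw":0.5,"offset":[-3.9,1.0,36.9],"rot":[0.0,0.0,-0.3]},{"jaw":0.5,"offset":[-4.0,1.0,36.9],"rot":[0.0,-0.1,-0.4]},{"jaw":0.5,"offset":[0.0,0.0,52.0],"rot":[0.0,0.0,0.0]},{"jaw":0.5,"offset":[0,0,0],"rot":[0,0,0]}]
[{"jaw":0,"offset":[0.0,0.0,0.0],"rot":[0.0,0.0,0.0]},{"jaw":0,"offset":[0,0,0],"rot":[0,0,0]},{"jaw":0,"offset":[0,0,0],"rot":[0,0,0]},{"jaw":0,"offset":[0,0,0],"rot":[0,0,0]},{"jaw":0,"offset":[0,0,0],"rot":[0,0,0]}]
```

Call:
{"fn": "apply_moves", "kwargs": {
  "moves": [
    {"jaw": 0.5, "offset": [-4, 1, 37], "rot": [0, 0, -0.4]},
    {"jaw": 0.5, "offset": [-4, 1, 37], "rot": [0, 0, -0.4]},
    {"jaw": 0.5, "offset": [-4, 1, 37], "rot": [0, 0, -0.4]},
    {"jaw": 0.5, "offset": [0, 0, 50], "rot": [0, 0, 0]},
    {"jaw": 0.5, "offset": [0, 0, 0], "rot": [0, 0, 0]}
  ]
}}

```text
time_s: 29.15
eef_pos: [0.5707, -0.3394, 0.0152]
eef_rot: [-0.005, 0.267, 0.964, 0.002]
wrist_force: [-0.6, -0.9, 0.2]
opening: 0.502
grasp_force: 0.0
```

Call:
{"fn": "apply_moves", "kwargs": {
  "moves": [
    {"jaw": 0, "offset": [0, 0, 0], "rot": [0, 0, 0]},
    {"jaw": 0, "offset": [0, 0, 0], "rot": [0, 0, 0]},
    {"jaw": 0, "offset": [0, 0, 0], "rot": [0, 0, 0]},
    {"jaw": 0, "offset": [0, 0, 0], "rot": [0, 0, 0]},
    {"jaw": 0, "offset": [0, 0, 0], "rot": [0, 0, 0]}
  ]
}}

```text
time_s: 29.78
eef_pos: [0.5754, -0.345, 0.0233]
eef_rot: [0.002, 0.268, 0.963, -0.001]
wrist_force: [0.9, 2.7, 6.6]
opening: 0.143
grasp_force: 61.0
```

```bash
python3 -c "
from place import *
carry('l',(573.4,-342.8,328.8),180,140)"
```

```text
t 29.77 tcp [ 575.4 -345.    23.3] x [-0.856  0.516 -0.005] z [ 0.004 -0.003 -1.   ] open 0.143 gf 61.0 F [0.9 2.7 6.6] q [-0.72  0.62  1.47  0.    1.05 -1.75]
along,across,dyaw [  -2.88    0.86 -179.87]
goal [474.3  88.5  98.8]
z down 27.3
[{"jaw":0,"offset":[-0.2,0.0,-38.9],"rot":[0.0,0.1,0.0]},{"jaw":0,"offset":[-0.1,0.0,-38.9],"rot":[0.0,0.1,0.0]},{"jaw":0,"offset":[0.0,0.0,-38.9],"rot":[0.0,0.1,0.0]},{"jaw":0,"offset":[38.8,39.9,0.0],"rot":[0.0,0.0,6.3]},{"jaw":0,"offset":[42.9,35.4,0.0],"rot":[0.0,0.0,6.2]}]
[{"jaw":0,"offset":[46.5,30.5,0.1],"rot":[0.0,0.0,6.3]},{"jaw":0,"offset":[49.6,25.3,0.0],"rot":[0.0,0.0,6.3]},{"jaw":0,"offset":[52.0,19.6,0.0],"rot":[0.0,0.0,6.2]},{"jaw":0,"offset":[53.9,14.0,0.0],"rot":[0.0,0.0,6.3]},{"jaw":0,"offset":[55.1,7.9,0.0],"rot":[0.0,0.0,6.3]}]
[{"jaw":0,"offset":[55.6,1.9,0.1],"rot":[0.0,0.0,6.3]},{"jaw":0,"offset":[0.0,0.0,37.5],"rot":[0.0,0.0,0.0]},{"jaw":0,"offset":[-0.1,0.0,37.5],"rot":[0.0,0.0,0.0]},{"jaw":0,"offset":[0,0,0],"rot":[0,0,0]},{"jaw":0,"offset":[0,0,0],"rot":[0,0,0]}]
```

Call:
{"fn": "apply_moves", "kwargs": {
  "moves": [
    {"jaw": 0, "offset": [0, 0, -39], "rot": [0, 0, 0]},
    {"jaw": 0, "offset": [0, 0, -39], "rot": [0, 0, 0]},
    {"jaw": 0, "offset": [0, 0, -39], "rot": [0, 0, 0]},
    {"jaw": 0, "offset": [39, 40, 0], "rot": [0, 0, 6.3]},
    {"jaw": 0, "offset": [43, 35.4, 0], "rot": [0, 0, 6.3]}
  ]
}}

```text
time_s: 30.4
eef_pos: [0.5482, -0.2352, 0.139]
eef_rot: [0.001, 0.374, 0.927, -0.0]
wrist_force: [0.8, 0.6, -0.7]
opening: 0.147
grasp_force: 60.0
```

Call:
{"fn": "apply_moves", "kwargs": {
  "moves": [
    {"jaw": 0, "offset": [46.5, 30.5, 0], "rot": [0, 0, 6.3]},
    {"jaw": 0, "offset": [49.6, 25.3, 0], "rot": [0, 0, 6.3]},
    {"jaw": 0, "offset": [52, 19.6, 0], "rot": [0, 0, 6.2]},
    {"jaw": 0, "offset": [54, 14, 0], "rot": [0, 0, 6.3]},
    {"jaw": 0, "offset": [55, 8, 0], "rot": [0, 0, 6.3]}
  ]
}}

```text
time_s: 31.02
eef_pos: [0.4853, 0.037, 0.1384]
eef_rot: [0.001, 0.611, 0.792, 0.001]
wrist_force: [0.9, 0.4, -1.0]
opening: 0.143
grasp_force: 59.9
```

Call:
{"fn": "apply_moves", "kwargs": {
  "moves": [
    {"jaw": 0, "offset": [55.6, 2, 0], "rot": [0, 0, 6.3]},
    {"jaw": 0, "offset": [0, 0, 37], "rot": [0, 0, 0]},
    {"jaw": 0, "offset": [0, 0, 37], "rot": [0, 0, 0]},
    {"jaw": 0, "offset": [0, 0, 0], "rot": [0, 0, 0]},
    {"jaw": 0, "offset": [0, 0, 0], "rot": [0, 0, 0]}
  ]
}}

```text
time_s: 31.65
eef_pos: [0.4742, 0.0896, 0.0648]
eef_rot: [0.001, 0.652, 0.758, 0.001]
wrist_force: [-0.2, 0.1, 0.0]
opening: 0.145
grasp_force: 59.9
```

```bash
python3 -c "
from place import *
lower(474.3,88.5,98.8,27)"
```

```text
t 31.65 tcp [474.2  89.6  64.8] x [-0.15   0.989 -0.   ] z [ 0.002 -0.    -1.   ] open 0.145 gf 59.9 F [-0.2  0.1  0. ] q [-0.06  0.2   1.96 -0.    0.97 -0.21]
[{"jaw":0,"offset":[-1.1,-0.1,19.8],"rot":[0.1,0.0,-0.2]},{"jaw":0,"offset":[0.0,-0.1,14.0],"rot":[0.0,0.0,0.0]},{"jaw":0,"offset":[0,0,0],"rot":[0,0,0]},{"jaw":0,"offset":[0.0,0.0,4.0],"rot":[0.0,0.0,0.0]},{"jaw":0,"offset":[0,0,0],"rot":[0,0,0]}]
```

Call:
{"fn": "apply_moves", "kwargs": {
  "moves": [
    {"jaw": 0, "offset": [-1, 0, 20], "rot": [0, 0, 0]},
    {"jaw": 0, "offset": [0, 0, 14], "rot": [0, 0, 0]},
    {"jaw": 0, "offset": [0, 0, 0], "rot": [0, 0, 0]},
    {"jaw": 0, "offset": [0, 0, 4], "rot": [0, 0, 0]},
    {"jaw": 0, "offset": [0, 0, 1], "rot": [0, 0, 0]}
  ]
}}

```text
time_s: 32.28
eef_pos: [0.4746, 0.0889, 0.0271]
eef_rot: [0.001, 0.652, 0.758, 0.0]
wrist_force: [-10.6, 0.6, 32.2]
opening: 0.142
grasp_force: 64.2
```

Call:
{"fn": "apply_moves", "kwargs": {
  "moves": [
    {"jaw": 0.35, "offset": [0, 0, 0], "rot": [0, 0, 0]},
    {"jaw": 0.35, "offset": [0, 0, 0], "rot": [0, 0, 0]},
    {"jaw": 0.35, "offset": [0, 0, 0], "rot": [0, 0, 0]},
    {"jaw": 0.35, "offset": [0, 0, -40], "rot": [0, 0, 0]},
    {"jaw": 0.5, "offset": [0, 0, -60], "rot": [0, 0, 0]}
  ]
}}

```text
time_s: 32.9
eef_pos: [0.4714, 0.0889, 0.1235]
eef_rot: [-0.002, 0.652, 0.758, -0.002]
wrist_force: [1.0, 0.0, 0.5]
opening: 0.499
grasp_force: 0.0
```

```bash
python3 -c "
from place import *
st()
plan((496,-465,190,92,.5,2))"
```

```text
t 32.9 tcp [471.4  88.9 123.5] x [-0.15   0.989  0.001] z [-0.005  0.    -1.   ] open 0.499 gf 0.0 F [1.  0.  0.5] q [-0.06  0.1   1.93  0.    1.11 -0.21]
[{"jaw":0.5,"offset":[-50,-5,-6],"rot":[0,0,1]},{"jaw":0.5,"offset":[-50,-5,-6],"rot":[0,0,0]},{"jaw":0.5,"offset":[-51,-4,-6],"rot":[0,0,1]},{"jaw":0.5,"offset":[-50,-4,-6],"rot":[0,0,0]},{"jaw":0.5,"offset":[-50,-4,-6],"rot":[0,0,1]}]
[{"jaw":0.5,"offset":[-50,-2,-6],"rot":[0,0,1]},{"jaw":0.5,"offset":[-51,-2,-7],"rot":[0,0,0]},{"jaw":0.5,"offset":[-50,-2,-6],"rot":[0,0,1]},{"jaw":0.5,"offset":[-51,-1,-6],"rot":[0,0,0]},{"jaw":0.5,"offset":[-50,-1,-6],"rot":[0,0,1]}]
[{"jaw":0.5,"offset":[-50,0,-6],"rot":[0,0,1]},{"jaw":0.5,"offset":[0,0,0],"rot":[0,0,0]},{"jaw":0.5,"offset":[0,0,0],"rot":[0,0,0]},{"jaw":0.5,"offset":[0,0,0],"rot":[0,0,0]},{"jaw":0.5,"offset":[0,0,0],"rot":[0,0,0]}]
```

Call:
{"fn": "apply_moves", "kwargs": {
  "moves": [
    {"jaw": 0.5, "offset": [-50, -5, -6], "rot": [0, 0, 1]},
    {"jaw": 0.5, "offset": [-50, -5, -6], "rot": [0, 0, 0]},
    {"jaw": 0.5, "offset": [-51, -4, -6], "rot": [0, 0, 1]},
    {"jaw": 0.5, "offset": [-50, -4, -6], "rot": [0, 0, 0]},
    {"jaw": 0.5, "offset": [-50, -4, -6], "rot": [0, 0, 1]}
  ]
}}

```text
time_s: 33.52
eef_pos: [0.4837, -0.1645, 0.1544]
eef_rot: [-0.0, 0.672, 0.741, 0.0]
wrist_force: [0.5, -0.2, -0.5]
opening: 0.5
grasp_force: 0.0
```

Call:
{"fn": "apply_moves", "kwargs": {
  "moves": [
    {"jaw": 0.5, "offset": [-50, -2, -6], "rot": [0, 0, 1]},
    {"jaw": 0.5, "offset": [-51, -2, -7], "rot": [0, 0, 0]},
    {"jaw": 0.5, "offset": [-50, -2, -6], "rot": [0, 0, 1]},
    {"jaw": 0.5, "offset": [-51, -1, -6], "rot": [0, 0, 0]},
    {"jaw": 0.5, "offset": [-50, -1, -6], "rot": [0, 0, 1]}
  ]
}}

```text
time_s: 34.15
eef_pos: [0.4951, -0.4164, 0.1851]
eef_rot: [-0.0, 0.691, 0.723, 0.0]
wrist_force: [0.5, 1.2, 1.2]
opening: 0.499
grasp_force: 0.0
```

Call:
{"fn": "apply_moves", "kwargs": {
  "moves": [
    {"jaw": 0.5, "offset": [-50, 0, -6], "rot": [0, 0, 1]},
    {"jaw": 0.5, "offset": [0, 0, 0], "rot": [0, 0, 0]},
    {"jaw": 0.5, "offset": [0, 0, 0], "rot": [0, 0, 0]},
    {"jaw": 0.5, "offset": [0, 0, 0], "rot": [0, 0, 0]},
    {"jaw": 0.5, "offset": [0, 0, 0], "rot": [0, 0, 0]}
  ]
}}

```text
time_s: 34.78
eef_pos: [0.498, -0.4635, 0.1914]
eef_rot: [-0.0, 0.697, 0.718, 0.0]
wrist_force: [-0.6, 0.3, -0.9]
opening: 0.494
grasp_force: 0.0
```

```bash
python3 -c "
from place import *
st()
f,b=look('p',484.1,-466.1,rad=70,name='w7')
y=b[2]
plan((*b[:2],70,y,.5),(*b[:2],18,y,.5,1),(*b[:2],18,y,0,4),dec=1)"
```

```text
t 34.77 tcp [ 498.  -463.5  191.4] x [-0.03  1.    0.  ] z [-0.  0. -1.] open 0.494 gf 0.0 F [-0.6  0.3 -0.9] q [-0.92  0.44  1.35  0.    1.34 -0.95]
p [ 3.0000e-02  4.8352e+02 -4.6554e+02  9.2030e+01] bar [ 501.5 -464.9   92. ] plate z 13.8 bar z 35.4 6824
[{"jaw":0.5,"offset":[-0.4,1.2,40.5],"rot":[0.0,0.0,-0.1]},{"jaw":0.5,"offset":[-0.5,1.1,40.5],"rot":[0.0,0.0,-0.1]},{"jaw":0.5,"offset":[-0.4,1.2,40.5],"rot":[0.0,0.0,-0.1]},{"jaw":0.5,"offset":[0.0,0.0,52.0],"rot":[0.0,0.0,0.0]},{"jaw":0.5,"offset":[0,0,0],"rot":[0,0,0]}]
[{"jaw":0,"offset":[0.0,0.0,0.0],"rot":[0.0,0.0,0.0]},{"jaw":0,"offset":[0,0,0],"rot":[0,0,0]},{"jaw":0,"offset":[0,0,0],"rot":[0,0,0]},{"jaw":0,"offset":[0,0,0],"rot":[0,0,0]},{"jaw":0,"offset":[0,0,0],"rot":[0,0,0]}]
```

Call:
{"fn": "apply_moves", "kwargs": {
  "moves": [
    {"jaw": 0.5, "offset": [-0.5, 1, 40.5], "rot": [0, 0, 0]},
    {"jaw": 0.5, "offset": [-0.5, 1, 40.5], "rot": [0, 0, 0]},
    {"jaw": 0.5, "offset": [-0.5, 1, 40.5], "rot": [0, 0, 0]},
    {"jaw": 0.5, "offset": [0, 0, 52], "rot": [0, 0, 0]},
    {"jaw": 0.5, "offset": [0, 0, 0], "rot": [0, 0, 0]}
  ]
}}

```text
time_s: 35.45
eef_pos: [0.5002, -0.4652, 0.0156]
eef_rot: [-0.001, 0.697, 0.717, 0.0]
wrist_force: [-0.7, 0.2, 0.2]
opening: 0.501
grasp_force: 0.0
```

Call:
{"fn": "apply_moves", "kwargs": {
  "moves": [
    {"jaw": 0, "offset": [0, 0, 0], "rot": [0, 0, 0]},
    {"jaw": 0, "offset": [0, 0, 0], "rot": [0, 0, 0]},
    {"jaw": 0, "offset": [0, 0, 0], "rot": [0, 0, 0]},
    {"jaw": 0, "offset": [0, 0, 0], "rot": [0, 0, 0]},
    {"jaw": 0, "offset": [0, 0, 0], "rot": [0, 0, 0]}
  ]
}}

```text
time_s: 36.08
eef_pos: [0.5011, -0.4663, 0.0188]
eef_rot: [0.0, 0.697, 0.717, 0.0]
wrist_force: [-0.0, 3.1, 5.8]
opening: 0.145
grasp_force: 61.7
```

```bash
python3 -c "
from place import *
carry('p',(501.5,-464.9,92.0),0,140)"
```

```text
t 36.08 tcp [ 501.1 -466.3   18.8] x [-0.028  1.    -0.001] z [ 0.001 -0.001 -1.   ] open 0.145 gf 61.7 F [-0.   3.1  5.8] q [-0.92  0.65  1.43  0.    1.06 -0.95]
along,across,dyaw [-1.39  0.44 -0.37]
goal [590.2  36.4   8.8]
z down 22.8
[{"jaw":0,"offset":[0.0,0.0,-40.4],"rot":[0.0,0.0,0.0]},{"jaw":0,"offset":[-0.1,0.1,-40.4],"rot":[0.0,0.0,0.0]},{"jaw":0,"offset":[0.0,0.0,-40.4],"rot":[0.0,0.0,0.0]},{"jaw":0,"offset":[50.0,10.3,0.0],"rot":[0.0,0.0,8.3]},{"jaw":0,"offset":[51.0,3.0,0.0],"rot":[0.0,0.0,8.3]}]
[{"jaw":0,"offset":[50.8,-4.3,-0.1],"rot":[0.0,0.0,8.3]},{"jaw":0,"offset":[49.7,-11.7,0.0],"rot":[0.0,0.0,8.2]},{"jaw":0,"offset":[47.6,-18.7,0.0],"rot":[0.0,0.0,8.3]},{"jaw":0,"offset":[44.3,-25.3,0.0],"rot":[0.0,0.0,8.3]},{"jaw":0,"offset":[40.2,-31.4,-0.1],"rot":[0.0,0.0,8.3]}]
[{"jaw":0,"offset":[35.3,-37.0,0.0],"rot":[0.0,0.0,8.3]},{"jaw":0,"offset":[29.6,-41.6,0.0],"rot":[0.0,0.0,8.3]},{"jaw":0,"offset":[23.2,-45.4,0.0],"rot":[0.0,0.0,8.3]},{"jaw":0,"offset":[0.0,0.0,37.5],"rot":[0.0,0.0,0.0]},{"jaw":0,"offset":[0.0,-0.1,37.5],"rot":[0.0,0.0,0.0]}]
[{"jaw":0,"offset":[0,0,0],"rot":[0,0,0]},{"jaw":0,"offset":[0,0,0],"rot":[0,0,0]},{"jaw":0,"offset":[0,0,0],"rot":[0,0,0]},{"jaw":0,"offset":[0,0,0],"rot":[0,0,0]},{"jaw":0,"offset":[0,0,0],"rot":[0,0,0]}]
```

Call:
{"fn": "apply_moves", "kwargs": {
  "moves": [
    {"jaw": 0, "offset": [0, 0, -40], "rot": [0, 0, 0]},
    {"jaw": 0, "offset": [0, 0, -40], "rot": [0, 0, 0]},
    {"jaw": 0, "offset": [0, 0, -40], "rot": [0, 0, 0]},
    {"jaw": 0, "offset": [50, 10.3, 0], "rot": [0, 0, 8.3]},
    {"jaw": 0, "offset": [51, 3, 0], "rot": [0, 0, 8.3]}
  ]
}}

```text
time_s: 36.7
eef_pos: [0.5183, -0.3649, 0.1381]
eef_rot: [0.0, 0.795, 0.606, 0.0]
wrist_force: [0.5, 0.5, -0.7]
opening: 0.145
grasp_force: 60.8
```

Call:
{"fn": "apply_moves", "kwargs": {
  "moves": [
    {"jaw": 0, "offset": [50.8, -4.3, 0], "rot": [0, 0, 8.3]},
    {"jaw": 0, "offset": [49.7, -11.7, 0], "rot": [0, 0, 8.2]},
    {"jaw": 0, "offset": [47.6, -18.7, 0], "rot": [0, 0, 8.3]},
    {"jaw": 0, "offset": [44.3, -25.3, 0], "rot": [0, 0, 8.3]},
    {"jaw": 0, "offset": [40.2, -31.4, 0], "rot": [0, 0, 8.3]}
  ]
}}

```text
time_s: 37.33
eef_pos: [0.5629, -0.1126, 0.1375]
eef_rot: [-0.0, 0.958, 0.287, -0.0]
wrist_force: [1.0, -0.7, -1.5]
opening: 0.145
grasp_force: 60.7
```

Call:
{"fn": "apply_moves", "kwargs": {
  "moves": [
    {"jaw": 0, "offset": [35.3, -37, 0], "rot": [0, 0, 8.3]},
    {"jaw": 0, "offset": [29.6, -41.6, 0], "rot": [0, 0, 8.3]},
    {"jaw": 0, "offset": [23.2, -45.4, 0], "rot": [0, 0, 8.3]},
    {"jaw": 0, "offset": [0, 0, 37], "rot": [0, 0, 0]},
    {"jaw": 0, "offset": [0, 0, 37], "rot": [0, 0, 0]}
  ]
}}

```text
time_s: 37.95
eef_pos: [0.59, 0.0376, 0.0631]
eef_rot: [0.0, 0.997, 0.077, 0.001]
wrist_force: [0.8, -0.8, -1.1]
opening: 0.145
grasp_force: 60.7
```

Call:
{"fn": "apply_moves", "kwargs": {
  "moves": [
    {"jaw": 0, "offset": [0, 0, 0], "rot": [0, 0, 0]},
    {"jaw": 0, "offset": [0, 0, 0], "rot": [0, 0, 0]},
    {"jaw": 0, "offset": [0, 0, 0], "rot": [0, 0, 0]},
    {"jaw": 0, "offset": [0, 0, 0], "rot": [0, 0, 0]},
    {"jaw": 0, "offset": [0, 0, 0], "rot": [0, 0, 0]}
  ]
}}

```text
time_s: 38.58
eef_pos: [0.5903, 0.0364, 0.0646]
eef_rot: [0.0, 0.997, 0.076, 0.001]
wrist_force: [-0.7, 0.5, -1.9]
opening: 0.146
grasp_force: 60.7
```

```bash
python3 -c "
from place import *
lower(590.2,36.4,8.8,23)
shot('wrist','w8')"
```

```text
t 38.58 tcp [590.3  36.4  64.6] x [0.988 0.151 0.001] z [ 0.001 -0.    -1.   ] open 0.146 gf 60.7 F [-0.7  0.5 -1.9] q [-0.14  0.41  1.68  0.    1.05  1.28]
[{"jaw":0,"offset":[-0.1,0.0,23.6],"rot":[0.0,-0.1,-0.1]},{"jaw":0,"offset":[0.0,0.0,14.0],"rot":[0.0,0.0,0.0]},{"jaw":0,"offset":[0,0,0],"rot":[0,0,0]},{"jaw":0,"offset":[0.0,0.0,4.0],"rot":[0.0,0.0,0.0]},{"jaw":0,"offset":[0,0,0],"rot":[0,0,0]}]
```

View pics/w8.png

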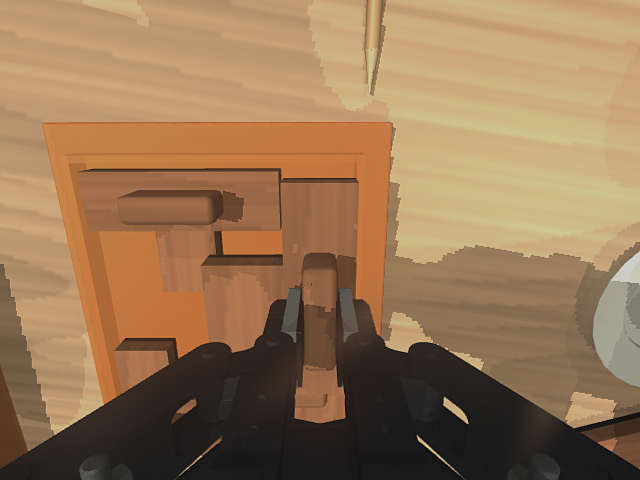

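The held P hangs over its slot at (290,270), with T at the back (180,195) and the slot open below it. It is safe to lower.

Call:
{"fn": "apply_moves", "kwargs": {
  "moves": [
    {"jaw": 0, "offset": [0, 0, 23], "rot": [0, 0, 0]},
    {"jaw": 0, "offset": [0, 0, 14], "rot": [0, 0, 0]},
    {"jaw": 0, "offset": [0, 0, 0], "rot": [0, 0, 0]},
    {"jaw": 0, "offset": [0, 0, 4], "rot": [0, 0, 0]},
    {"jaw": 0, "offset": [0, 0, 1], "rot": [0, 0, 0]}
  ]
}}

```text
time_s: 39.25
eef_pos: [0.5905, 0.0365, 0.0228]
eef_rot: [0.0, 0.997, 0.076, 0.0]
wrist_force: [-3.7, -0.4, 8.6]
opening: 0.143
grasp_force: 61.9
```

Call:
{"fn": "apply_moves", "kwargs": {
  "moves": [
    {"jaw": 0.35, "offset": [0, 0, 0], "rot": [0, 0, 0]},
    {"jaw": 0.35, "offset": [0, 0, 0], "rot": [0, 0, 0]},
    {"jaw": 0.35, "offset": [0, 0, 0], "rot": [0, 0, 0]},
    {"jaw": 0.35, "offset": [0, 0, -40], "rot": [0, 0, 0]},
    {"jaw": 0.5, "offset": [0, 0, -60], "rot": [0, 0, 0]}
  ]
}}

```text
time_s: 39.88
eef_pos: [0.5879, 0.0368, 0.1206]
eef_rot: [-0.001, 0.997, 0.076, -0.003]
wrist_force: [0.7, -0.3, -0.2]
opening: 0.498
grasp_force: 0.0
```

```bash
python3 -c "
from place import *
st()
plan((452,-182,190,27.4,.5,3))"
```

```text
t 39.88 tcp [587.9  36.8 120.6] x [ 0.988  0.151 -0.005] z [-0.005  0.001 -1.   ] open 0.498 gf 0.0 F [ 0.7 -0.3 -0.2] q [-0.14  0.33  1.66  0.    1.16  1.28]
[{"jaw":0.5,"offset":[-34,39,-14],"rot":[0,0,-4]},{"jaw":0.5,"offset":[-36,37,-14],"rot":[0,0,-3]},{"jaw":0.5,"offset":[-38,35,-13],"rot":[0,0,-4]},{"jaw":0.5,"offset":[-40,32,-14],"rot":[0,0,-4]},{"jaw":0.5,"offset":[-43,29,-14],"rot":[0,0,-4]}]
[{"jaw":0.5,"offset":[0,0,0],"rot":[0,0,0]},{"jaw":0.5,"offset":[0,0,0],"rot":[0,0,0]},{"jaw":0.5,"offset":[0,0,0],"rot":[0,0,0]},{"jaw":0.5,"offset":[0,0,0],"rot":[0,0,0]},{"jaw":0.5,"offset":[0,0,0],"rot":[0,0,0]}]
```

Call:
{"fn": "apply_moves", "kwargs": {
  "moves": [
    {"jaw": 0.5, "offset": [-34, 39, -14], "rot": [0, 0, -4]},
    {"jaw": 0.5, "offset": [-36, 37, -14], "rot": [0, 0, -3]},
    {"jaw": 0.5, "offset": [-38, 35, -13], "rot": [0, 0, -4]},
    {"jaw": 0.5, "offset": [-40, 32, -14], "rot": [0, 0, -4]},
    {"jaw": 0.5, "offset": [-43, 29, -14], "rot": [0, 0, -4]}
  ]
}}

```text
time_s: 40.5
eef_pos: [0.4526, -0.1838, 0.1914]
eef_rot: [0.0, 0.971, 0.241, 0.0]
wrist_force: [-0.7, -1.0, 0.1]
opening: 0.498
grasp_force: 0.0
```

Call:
{"fn": "apply_moves", "kwargs": {
  "moves": [
    {"jaw": 0.5, "offset": [0, 0, 0], "rot": [0, 0, 0]},
    {"jaw": 0.5, "offset": [0, 0, 0], "rot": [0, 0, 0]},
    {"jaw": 0.5, "offset": [0, 0, 0], "rot": [0, 0, 0]},
    {"jaw": 0.5, "offset": [0, 0, 0], "rot": [0, 0, 0]},
    {"jaw": 0.5, "offset": [0, 0, 0], "rot": [0, 0, 0]}
  ]
}}

```text
time_s: 41.12
eef_pos: [0.4537, -0.1818, 0.1905]
eef_rot: [-0.0, 0.971, 0.24, -0.0]
wrist_force: [-0.6, 0.5, 0.4]
opening: 0.5
grasp_force: 0.0
```

```bash
python3 -c "
from place import *
st()
f,b=look('s',457.6,-179.5,rad=66,name='w9')
y=(b[2]-180)%360
if y>110:y-=180
print(y)
plan((*b[:2],70,y,.5),(*b[:2],18,y,.5,1),(*b[:2],18,y,0,4),dec=1)"
```

```text
t 41.12 tcp [ 453.7 -181.8  190.5] x [ 0.885  0.466 -0.   ] z [-0.  0. -1.] open 0.5 gf 0.0 F [-0.6  0.5  0.4] q [-0.62  0.03  1.86  0.    1.25  0.46]
s [ 1.0000e-02  4.5703e+02 -1.7835e+02  1.1694e+02] bar [ 457.  -178.3  206.9] plate z 13.6 bar z 35.3 5615
26.943205890656884
[{"jaw":0.5,"offset":[1.6,-0.6,40.2],"rot":[0.0,0.0,0.3]},{"jaw":0.5,"offset":[1.5,-0.5,40.2],"rot":[0.0,0.0,0.3]},{"jaw":0.5,"offset":[1.6,-0.6,40.2],"rot":[0.0,0.0,0.2]},{"jaw":0.5,"offset":[0.0,0.0,52.0],"rot":[0.0,0.0,0.0]},{"jaw":0.5,"offset":[0,0,0],"rot":[0,0,0]}]
[{"jaw":0,"offset":[0.0,0.0,0.0],"rot":[0.0,0.0,0.0]},{"jaw":0,"offset":[0,0,0],"rot":[0,0,0]},{"jaw":0,"offset":[0,0,0],"rot":[0,0,0]},{"jaw":0,"offset":[0,0,0],"rot":[0,0,0]},{"jaw":0,"offset":[0,0,0],"rot":[0,0,0]}]
```

View pics/w9.png

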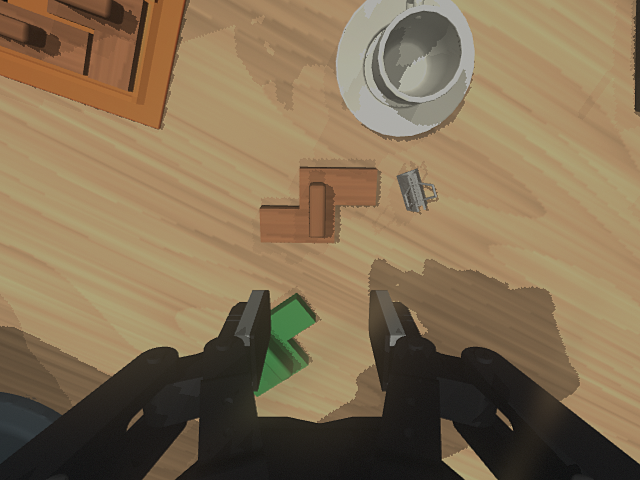

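S is at (320,205). The clip at (415,190) and the cup are outside the finger span.

Call:
{"fn": "apply_moves", "kwargs": {
  "moves": [
    {"jaw": 0.5, "offset": [1.6, -0.6, 40], "rot": [0, 0, 0.3]},
    {"jaw": 0.5, "offset": [1.5, -0.5, 40], "rot": [0, 0, 0.3]},
    {"jaw": 0.5, "offset": [1.6, -0.6, 40], "rot": [0, 0, 0.2]},
    {"jaw": 0.5, "offset": [0, 0, 52], "rot": [0, 0, 0]},
    {"jaw": 0.5, "offset": [0, 0, 0], "rot": [0, 0, 0]}
  ]
}}

```text
time_s: 41.8
eef_pos: [0.455, -0.1774, 0.0159]
eef_rot: [-0.002, 0.973, 0.233, -0.002]
wrist_force: [-0.2, 0.1, 0.6]
opening: 0.502
grasp_force: 0.0
```

Call:
{"fn": "apply_moves", "kwargs": {
  "moves": [
    {"jaw": 0, "offset": [0, 0, 0], "rot": [0, 0, 0]},
    {"jaw": 0, "offset": [0, 0, 0], "rot": [0, 0, 0]},
    {"jaw": 0, "offset": [0, 0, 0], "rot": [0, 0, 0]},
    {"jaw": 0, "offset": [0, 0, 0], "rot": [0, 0, 0]},
    {"jaw": 0, "offset": [0, 0, 0], "rot": [0, 0, 0]}
  ]
}}

```text
time_s: 42.42
eef_pos: [0.4581, -0.1797, 0.0206]
eef_rot: [0.001, 0.973, 0.233, 0.001]
wrist_force: [-1.0, 0.7, 7.4]
opening: 0.143
grasp_force: 61.5
```

```bash
python3 -c "
from place import *
carry('s',(457.0,-178.3,206.9),180,140)"
```

```text
t 42.42 tcp [ 458.1 -179.7   20.6] x [0.892 0.453 0.001] z [ 0.003 -0.002 -1.   ] open 0.143 gf 61.5 F [-1.   0.7  7.4] q [-0.62  0.31  1.95  0.    0.88  0.49]
along,across,dyaw [  0.35  -1.7  -89.97]
goal [542.3 120.4  98.8]
z down 24.6
[{"jaw":0,"offset":[0.1,0.1,-39.8],"rot":[0.1,0.0,0.0]},{"jaw":0,"offset":[0.0,0.0,-39.8],"rot":[0.0,-0.1,0.0]},{"jaw":0,"offset":[0.0,0.1,-39.8],"rot":[0.1,0.0,0.0]},{"jaw":0,"offset":[26.4,-28.7,0.0],"rot":[0.0,0.0,-9.0]},{"jaw":0,"offset":[30.5,-24.2,0.0],"rot":[0.0,0.0,-9.0]}]
[{"jaw":0,"offset":[33.9,-19.1,0.1],"rot":[0.0,0.0,-8.9]},{"jaw":0,"offset":[36.5,-13.7,0.0],"rot":[0.0,0.0,-9.0]},{"jaw":0,"offset":[38.2,-7.7,0.0],"rot":[0.0,0.0,-9.0]},{"jaw":0,"offset":[38.9,-1.7,0.0],"rot":[0.0,0.0,-9.0]},{"jaw":0,"offset":[38.7,4.4,0.1],"rot":[0.0,0.0,-9.0]}]
[{"jaw":0,"offset":[37.6,10.4,0.0],"rot":[0.0,0.0,-8.9]},{"jaw":0,"offset":[0.0,0.0,37.5],"rot":[0.0,0.0,0.0]},{"jaw":0,"offset":[-0.1,0.0,37.5],"rot":[0.0,0.0,0.0]},{"jaw":0,"offset":[0,0,0],"rot":[0,0,0]},{"jaw":0,"offset":[0,0,0],"rot":[0,0,0]}]
```

Call:
{"fn": "apply_moves", "kwargs": {
  "moves": [
    {"jaw": 0, "offset": [0, 0, -40], "rot": [0, 0, 0]},
    {"jaw": 0, "offset": [0, 0, -40], "rot": [0, 0, 0]},
    {"jaw": 0, "offset": [0, 0, -40], "rot": [0, 0, 0]},
    {"jaw": 0, "offset": [26.4, -28.7, 0], "rot": [0, 0, -9]},
    {"jaw": 0, "offset": [30.5, -24.2, 0], "rot": [0, 0, -9]}
  ]
}}

```text
time_s: 43.05
eef_pos: [0.4785, -0.1036, 0.1403]
eef_rot: [0.001, 0.923, 0.384, 0.001]
wrist_force: [0.2, -0.6, -1.1]
opening: 0.144
grasp_force: 60.2
```

Call:
{"fn": "apply_moves", "kwargs": {
  "moves": [
    {"jaw": 0, "offset": [33.9, -19.1, 0], "rot": [0, 0, -9]},
    {"jaw": 0, "offset": [36.5, -13.7, 0], "rot": [0, 0, -9]},
    {"jaw": 0, "offset": [38.2, -7.7, 0], "rot": [0, 0, -9]},
    {"jaw": 0, "offset": [38.9, -1.7, 0], "rot": [0, 0, -9]},
    {"jaw": 0, "offset": [38.7, 4.4, 0], "rot": [0, 0, -9]}
  ]
}}

```text
time_s: 43.68
eef_pos: [0.5305, 0.085, 0.1394]
eef_rot: [0.0, 0.706, 0.708, 0.0]
wrist_force: [0.1, 0.0, -1.5]
opening: 0.143
grasp_force: 60.2
```

Call:
{"fn": "apply_moves", "kwargs": {
  "moves": [
    {"jaw": 0, "offset": [37.6, 10.4, 0], "rot": [0, 0, -9]},
    {"jaw": 0, "offset": [0, 0, 37], "rot": [0, 0, 0]},
    {"jaw": 0, "offset": [0, 0, 37], "rot": [0, 0, 0]},
    {"jaw": 0, "offset": [0, 0, 0], "rot": [0, 0, 0]},
    {"jaw": 0, "offset": [0, 0, 0], "rot": [0, 0, 0]}
  ]
}}

```text
time_s: 44.3
eef_pos: [0.5417, 0.1212, 0.0663]
eef_rot: [0.001, 0.65, 0.76, 0.001]
wrist_force: [-0.3, -0.8, -0.1]
opening: 0.143
grasp_force: 60.1
```

```bash
python3 -c "
from place import *
lower(542.3,120.4,98.8,24.6)
shot('wrist','w10')"
```

```text
t 44.3 tcp [541.7 121.2  66.3] x [-0.155  0.988 -0.   ] z [ 0.002  0.    -1.   ] open 0.143 gf 60.1 F [-0.3 -0.8 -0.1] q [ 0.01  0.34  1.78 -0.    1.02 -0.15]
[{"jaw":0,"offset":[-0.9,0.5,23.7],"rot":[0.1,0.0,0.1]},{"jaw":0,"offset":[0.0,0.0,14.0],"rot":[0.0,0.0,0.0]},{"jaw":0,"offset":[0,0,0],"rot":[0,0,0]},{"jaw":0,"offset":[0.0,0.0,4.0],"rot":[0.0,0.0,0.0]},{"jaw":0,"offset":[0,0,0],"rot":[0,0,0]}]
```

View pics/w10.png

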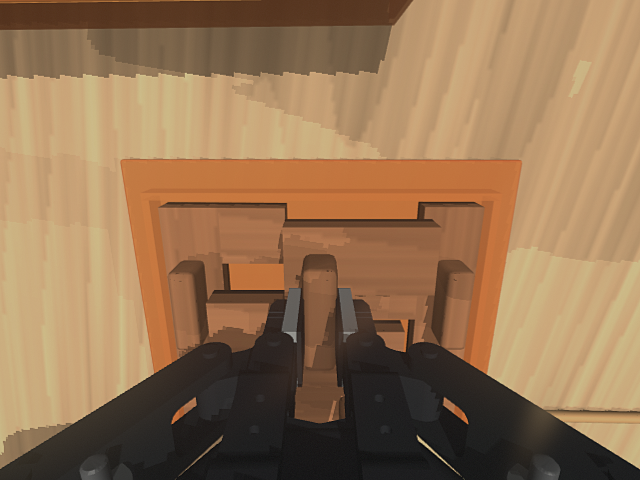

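S is centred over the last opening, between L on the left (185,290) and T on the right (455,290). I'll lower it in two stages.

Call:
{"fn": "apply_moves", "kwargs": {
  "moves": [
    {"jaw": 0, "offset": [-1, 0.5, 20], "rot": [0, 0, 0]},
    {"jaw": 0, "offset": [0, 0, 9], "rot": [0, 0, 0]},
    {"jaw": 0, "offset": [0, 0, 3], "rot": [0, 0, 0]},
    {"jaw": 0, "offset": [0, 0, 3], "rot": [0, 0, 0]},
    {"jaw": 0, "offset": [0, 0, 2], "rot": [0, 0, 0]}
  ]
}}

```text
time_s: 44.98
eef_pos: [0.5418, 0.1204, 0.0281]
eef_rot: [0.0, 0.65, 0.76, 0.0]
wrist_force: [-0.0, 0.6, -1.5]
opening: 0.145
grasp_force: 60.3
```

No contact force at 28 mm, so it is already inside the opening. I'll take it down the last 4 mm.

Call:
{"fn": "apply_moves", "kwargs": {
  "moves": [
    {"jaw": 0, "offset": [0, 0, 2], "rot": [0, 0, 0]},
    {"jaw": 0, "offset": [0, 0, 2], "rot": [0, 0, 0]},
    {"jaw": 0, "offset": [0, 0, 1], "rot": [0, 0, 0]},
    {"jaw": 0, "offset": [0, 0, 0], "rot": [0, 0, 0]},
    {"jaw": 0, "offset": [0, 0, 0], "rot": [0, 0, 0]}
  ]
}}

```text
time_s: 45.6
eef_pos: [0.5416, 0.1204, 0.0246]
eef_rot: [0.0, 0.65, 0.76, -0.0]
wrist_force: [-7.3, -0.9, 16.2]
opening: 0.149
grasp_force: 62.5
```

Call:
{"fn": "apply_moves", "kwargs": {
  "moves": [
    {"jaw": 0.35, "offset": [0, 0, 0], "rot": [0, 0, 0]},
    {"jaw": 0.35, "offset": [0, 0, 0], "rot": [0, 0, 0]},
    {"jaw": 0.35, "offset": [0, 0, 0], "rot": [0, 0, 0]},
    {"jaw": 0.35, "offset": [0, 0, -40], "rot": [0, 0, 0]},
    {"jaw": 0.6, "offset": [0, 0, -60], "rot": [0, 0, 0]}
  ]
}}

```text
time_s: 46.22
eef_pos: [0.5395, 0.1202, 0.1216]
eef_rot: [-0.002, 0.65, 0.76, -0.002]
wrist_force: [1.6, 0.1, 0.8]
opening: 0.549
grasp_force: 0.0
```

```bash
python3 -c "
from place import *
st()
plan((547.8,84,240,98.8,.6,3))"
```

```text
t 46.23 tcp [539.5 120.2 121.6] x [-0.155  0.988  0.001] z [-0.005  0.    -1.   ] open 0.549 gf 0.0 F [1.6 0.1 0.8] q [ 0.    0.26  1.75  0.    1.14 -0.15]
[{"jaw":0.6,"offset":[-12,1,-39],"rot":[0,0,0]},{"jaw":0.6,"offset":[-13,0,-40],"rot":[0,0,0]},{"jaw":0.6,"offset":[-12,1,-39],"rot":[0,0,0]},{"jaw":0.6,"offset":[0,0,0],"rot":[0,0,0]},{"jaw":0.6,"offset":[0,0,0],"rot":[0,0,0]}]
[{"jaw":0.6,"offset":[0,0,0],"rot":[0,0,0]},{"jaw":0.6,"offset":[0,0,0],"rot":[0,0,0]},{"jaw":0.6,"offset":[0,0,0],"rot":[0,0,0]},{"jaw":0.6,"offset":[0,0,0],"rot":[0,0,0]},{"jaw":0.6,"offset":[0,0,0],"rot":[0,0,0]}]
```

Call:
{"fn": "apply_moves", "kwargs": {
  "moves": [
    {"jaw": 0.6, "offset": [-12, 1, -39], "rot": [0, 0, 0]},
    {"jaw": 0.6, "offset": [-13, 0, -40], "rot": [0, 0, 0]},
    {"jaw": 0.6, "offset": [-12, 1, -39], "rot": [0, 0, 0]},
    {"jaw": 0.6, "offset": [0, 0, 0], "rot": [0, 0, 0]},
    {"jaw": 0.6, "offset": [0, 0, 0], "rot": [0, 0, 0]}
  ]
}}

```text
time_s: 46.85
eef_pos: [0.5487, 0.0842, 0.24]
eef_rot: [-0.0, 0.65, 0.76, -0.0]
wrist_force: [-1.1, 0.2, -0.9]
opening: 0.598
grasp_force: 0.0
```

```bash
python3 -c "
from place import *
st()
im,d,K,C=shot('wrist','w11');P=cloud(d,K,C).reshape(-1,3)*1000
for n in SOL:
    k,o=SOL[n];X,Y,T=tgt.tray2w(*o,k);a=np.radians(T);A=np.array([[np.cos(a),-np.sin(a)],[np.sin(a),np.cos(a)]])
    q=(P[:,:2]-[X,Y])@A;ins=np.zeros(len(P),bool)
    for r in S[n][0]: ins|=(q[:,0]>r[0]+4)&(q[:,0]<r[1]-4)&(q[:,1]>r[2]+4)&(q[:,1]<r[3]-4)
    z=P[ins&(P[:,2]>8)&(P[:,2]<26)];
    c=np.linalg.lstsq(np.c_[z[:,:2]-[X,Y],np.ones(len(z))],z[:,2],rcond=None)[0]
    print(n,len(z),'plate z',np.round(np.percentile(z[:,2],[2,50,98]),1),'tilt',np.round(c[:2],3))
plan((443,313,130,99.2,.6,1))"
```

```text
t 46.85 tcp [548.7  84.2 240. ] x [-0.155  0.988  0.   ] z [-0.001  0.    -1.   ] open 0.598 gf 0.0 F [-1.1  0.2 -0.9] q [-0.06  0.13  1.65  0.    1.37 -0.22]
v 1295 plate z [16.2 17.8 20.5] tilt [0.003 0.004]
l 2399 plate z [16.  17.7 19.9] tilt [ 0.001 -0.002]
s 2535 plate z [16.2 17.8 19.4] tilt [ 0.002 -0.001]
t 2321 plate z [16.3 17.8 21.2] tilt [ 0.003 -0.   ]
p 3541 plate z [10.8 17.9 19.8] tilt [-0.001 -0.024]
[{"jaw":0.6,"offset":[48,-14,22],"rot":[0,0,0]},{"jaw":0.6,"offset":[49,-13,22],"rot":[0,0,0]},{"jaw":0.6,"offset":[48,-14,22],"rot":[0,0,0]},{"jaw":0.6,"offset":[49,-14,22],"rot":[0,0,0]},{"jaw":0.6,"offset":[48,-13,22],"rot":[0,0,0]}]
[{"jaw":0.6,"offset":[0,0,0],"rot":[0,0,0]},{"jaw":0.6,"offset":[0,0,0],"rot":[0,0,0]},{"jaw":0.6,"offset":[0,0,0],"rot":[0,0,0]},{"jaw":0.6,"offset":[0,0,0],"rot":[0,0,0]},{"jaw":0.6,"offset":[0,0,0],"rot":[0,0,0]}]
```

View pics/w11.png

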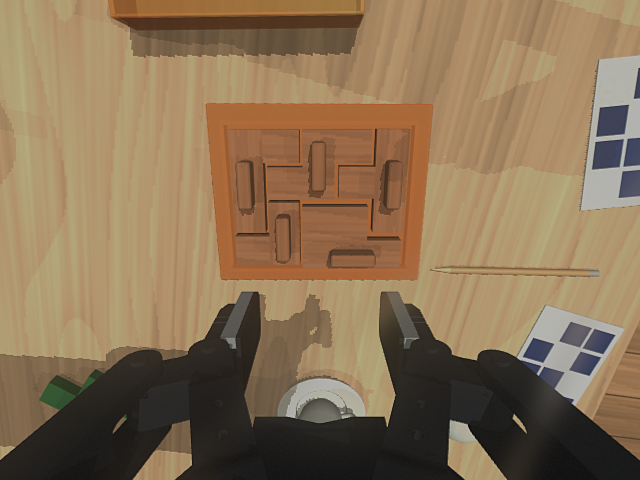

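All five blocks lie flat and fully packed in the tray at (320,190), with plate tops at 18 mm. Now the cover.

Call:
{"fn": "apply_moves", "kwargs": {
  "moves": [
    {"jaw": 0.6, "offset": [48, -14, 0], "rot": [0, 0, 0]},
    {"jaw": 0.6, "offset": [49, -13, 0], "rot": [0, 0, 0]},
    {"jaw": 0.6, "offset": [48, -14, 0], "rot": [0, 0, 0]},
    {"jaw": 0.6, "offset": [49, -14, 0], "rot": [0, 0, 0]},
    {"jaw": 0.6, "offset": [48, -13, 0], "rot": [0, 0, 0]}
  ]
}}

```text
time_s: 47.52
eef_pos: [0.4425, 0.314, 0.239]
eef_rot: [-0.001, 0.65, 0.76, -0.001]
wrist_force: [1.4, -0.8, -0.1]
opening: 0.601
grasp_force: 0.0
```

Call:
{"fn": "apply_moves", "kwargs": {
  "moves": [
    {"jaw": 0.6, "offset": [0, 0, 0], "rot": [0, 0, 0]},
    {"jaw": 0.6, "offset": [0, 0, 0], "rot": [0, 0, 0]},
    {"jaw": 0.6, "offset": [0, 0, 0], "rot": [0, 0, 0]},
    {"jaw": 0.6, "offset": [0, 0, 0], "rot": [0, 0, 0]},
    {"jaw": 0.6, "offset": [0, 0, 0], "rot": [0, 0, 0]}
  ]
}}

```text
time_s: 48.15
eef_pos: [0.4449, 0.312, 0.2408]
eef_rot: [0.0, 0.65, 0.76, -0.0]
wrist_force: [-1.0, 0.8, -0.2]
opening: 0.603
grasp_force: 0.0
```

```bash
python3 -c "
from plan import *; from shapes import *
st()
im,d,K,C=shot('wrist');P=cloud(d,K,C).reshape(-1,3)*1000;P=P[~np.isnan(P[:,0])]
n=np.hypot(P[:,0]-443,P[:,1]-313)
kn=P[(P[:,2]>74)&(P[:,2]<86)&(n<45)];ro=P[(P[:,2]>40)&(P[:,2]<50)&(n<150)]
k=fitrect(kn,11,23,(443,313),9.5);r=fitrect(ro,104,86,(443,313),9.5)
print('knob',np.round(k,2),'roof',np.round(r,2),np.median(kn[:,2]),np.median(ro[:,2]))
x,y,t=(k[1]+r[1])/2,(k[2]+r[2])/2,r[3]
plan((x,y,100,t+90,.5),(x,y,50,t+90,.5,1),(x,y,50,t+90,0,4),dec=1)
"
```

```text
t 48.15 tcp [444.9 312.  240.8] x [-0.154  0.988 -0.   ] z [ 0. -0. -1.] open 0.603 gf 0.0 F [-1.   0.8 -0.2] q [ 0.39  0.1   1.68 -0.    1.36  0.24]
knob [  0.   442.57 316.68   9.51] roof [  1.02 443.41 316.82   9.48] 78.44190842438309 44.77364420927299
[{"jaw":0.5,"offset":[1.6,-0.4,46.9],"rot":[0.0,0.0,-0.2]},{"jaw":0.5,"offset":[1.6,-0.3,47.0],"rot":[0.0,0.0,-0.2]},{"jaw":0.5,"offset":[1.7,-0.4,46.9],"rot":[0.0,0.0,-0.2]},{"jaw":0.5,"offset":[0.0,0.0,50.0],"rot":[0.0,0.0,0.0]},{"jaw":0.5,"offset":[0,0,0],"rot":[0,0,0]}]
[{"jaw":0,"offset":[0.0,0.0,0.0],"rot":[0.0,0.0,0.0]},{"jaw":0,"offset":[0,0,0],"rot":[0,0,0]},{"jaw":0,"offset":[0,0,0],"rot":[0,0,0]},{"jaw":0,"offset":[0,0,0],"rot":[0,0,0]},{"jaw":0,"offset":[0,0,0],"rot":[0,0,0]}]
```

Call:
{"fn": "apply_moves", "kwargs": {
  "moves": [
    {"jaw": 0.5, "offset": [1.6, -0.4, 47], "rot": [0, 0, -0.2]},
    {"jaw": 0.5, "offset": [1.6, -0.4, 47], "rot": [0, 0, -0.2]},
    {"jaw": 0.5, "offset": [1.6, -0.4, 47], "rot": [0, 0, -0.2]},
    {"jaw": 0.5, "offset": [0, 0, 49], "rot": [0, 0, 0]},
    {"jaw": 0.5, "offset": [0, 0, 0], "rot": [0, 0, 0]}
  ]
}}

```text
time_s: 48.82
eef_pos: [0.44, 0.3158, 0.0477]
eef_rot: [-0.002, 0.646, 0.763, -0.003]
wrist_force: [-0.5, 0.3, 0.5]
opening: 0.5
grasp_force: 0.0
```

Call:
{"fn": "apply_moves", "kwargs": {
  "moves": [
    {"jaw": 0, "offset": [0, 0, 0], "rot": [0, 0, 0]},
    {"jaw": 0, "offset": [0, 0, 0], "rot": [0, 0, 0]},
    {"jaw": 0, "offset": [0, 0, 0], "rot": [0, 0, 0]},
    {"jaw": 0, "offset": [0, 0, 0], "rot": [0, 0, 0]},
    {"jaw": 0, "offset": [0, 0, 0], "rot": [0, 0, 0]}
  ]
}}

```text
time_s: 49.45
eef_pos: [0.4442, 0.3178, 0.0529]
eef_rot: [0.001, 0.646, 0.763, 0.002]
wrist_force: [1.2, -0.4, 8.1]
opening: 0.243
grasp_force: 61.9
```

```bash
python3 -c "
from place import *
st();o=ctrl.get_obs();p=np.array(o['eef_pos'])*1000
a=Rq(o['eef_rot']).as_matrix()[:2,0];al=(p[:2]-[443,316.75])@a;ac=(p[:2]-[443,316.75])@[-a[1],a[0]];print('along',al,'across',ac)
t=np.radians(tgt.TT+90);x,y=tgt.TX+al*np.cos(t),tgt.TY+al*np.sin(t);print(x,y)
yw=np.degrees(np.arctan2(a[1],a[0]))
plan((p[0],p[1],150,yw,0),(x,y,150,98.77,0),(x,y,110,98.77,0,3),step=45,dec=1)
"
```

```text
t 49.45 tcp [444.2 317.8  52.9] x [-0.165  0.986  0.001] z [ 0.004  0.001 -1.   ] open 0.243 gf 61.9 F [ 1.2 -0.4  8.1] q [ 0.4   0.35  1.8  -0.    0.99  0.24]
along 0.8774653986846135 across -1.4134314970140747
547.6662142720106 85.36720637963239
[{"jaw":0,"offset":[0.0,0.1,-32.4],"rot":[0.1,0.0,0.0]},{"jaw":0,"offset":[0.1,0.1,-32.3],"rot":[0.1,0.0,0.0]},{"jaw":0,"offset":[0.0,0.0,-32.4],"rot":[0.0,0.0,0.0]},{"jaw":0,"offset":[-41.1,10.6,0.0],"rot":[0.0,0.0,0.1]},{"jaw":0,"offset":[-41.0,10.7,-0.1],"rot":[0.0,0.0,0.2]}]
[{"jaw":0,"offset":[-41.0,10.8,0.0],"rot":[0.0,0.0,0.1]},{"jaw":0,"offset":[-41.0,10.8,0.0],"rot":[0.0,0.0,0.1]},{"jaw":0,"offset":[-41.0,11.0,0.0],"rot":[0.0,0.0,0.1]},{"jaw":0,"offset":[-41.0,11.0,-0.1],"rot":[0.0,0.0,0.2]},{"jaw":0,"offset":[0.0,0.0,40.0],"rot":[0.0,0.0,0.0]}]
[{"jaw":0,"offset":[0,0,0],"rot":[0,0,0]},{"jaw":0,"offset":[0,0,0],"rot":[0,0,0]},{"jaw":0,"offset":[0,0,0],"rot":[0,0,0]},{"jaw":0,"offset":[0,0,0],"rot":[0,0,0]},{"jaw":0,"offset":[0,0,0],"rot":[0,0,0]}]
```

Call:
{"fn": "apply_moves", "kwargs": {
  "moves": [
    {"jaw": 0, "offset": [0, 0, -32], "rot": [0, 0, 0]},
    {"jaw": 0, "offset": [0, 0, -32], "rot": [0, 0, 0]},
    {"jaw": 0, "offset": [0, 0, -32], "rot": [0, 0, 0]},
    {"jaw": 0, "offset": [-41, 10.7, 0], "rot": [0, 0, 0.1]},
    {"jaw": 0, "offset": [-41, 10.7, 0], "rot": [0, 0, 0.2]}
  ]
}}

```text
time_s: 50.08
eef_pos: [0.4771, 0.2394, 0.1475]
eef_rot: [0.0, 0.647, 0.762, 0.0]
wrist_force: [0.2, -0.6, -2.6]
opening: 0.248
grasp_force: 60.5
```

Call:
{"fn": "apply_moves", "kwargs": {
  "moves": [
    {"jaw": 0, "offset": [-41, 10.8, 0], "rot": [0, 0, 0.1]},
    {"jaw": 0, "offset": [-41, 10.8, 0], "rot": [0, 0, 0.1]},
    {"jaw": 0, "offset": [-41, 11, 0], "rot": [0, 0, 0.1]},
    {"jaw": 0, "offset": [-41, 11, 0], "rot": [0, 0, 0.2]},
    {"jaw": 0, "offset": [0, 0, 40], "rot": [0, 0, 0]}
  ]
}}

```text
time_s: 50.7
eef_pos: [0.5503, 0.0818, 0.1099]
eef_rot: [0.004, 0.653, 0.758, 0.002]
wrist_force: [0.4, 0.7, -2.6]
opening: 0.25
grasp_force: 60.5
```

Call:
{"fn": "apply_moves", "kwargs": {
  "moves": [
    {"jaw": 0, "offset": [0, 0, 0], "rot": [0, 0, 0]},
    {"jaw": 0, "offset": [0, 0, 0], "rot": [0, 0, 0]},
    {"jaw": 0, "offset": [0, 0, 0], "rot": [0, 0, 0]},
    {"jaw": 0, "offset": [0, 0, 0], "rot": [0, 0, 0]},
    {"jaw": 0, "offset": [0, 0, 0], "rot": [0, 0, 0]}
  ]
}}

```text
time_s: 51.32
eef_pos: [0.5463, 0.085, 0.1074]
eef_rot: [0.0, 0.651, 0.759, 0.0]
wrist_force: [1.0, -0.8, -2.2]
opening: 0.246
grasp_force: 60.4
```

```bash
python3 -c "
from place import *
st()
plan((547.7,85.4,85,98.77,0),(547.7,85.4,70,98.77,0),(547.7,85.4,62,98.77,0,2),step=45,dec=1)
"
```

```text
t 51.33 tcp [546.3  85.  107.4] x [-0.152  0.988 -0.   ] z [ 0.001 -0.    -1.   ] open 0.246 gf 60.4 F [ 1.  -0.8 -2.2] q [-0.06  0.28  1.76  0.    1.1  -0.21]
[{"jaw":0,"offset":[0.2,1.4,22.4],"rot":[0.1,0.0,0.0]},{"jaw":0,"offset":[0.0,0.0,15.0],"rot":[0.0,0.0,0.0]},{"jaw":0,"offset":[0.0,0.0,8.0],"rot":[0.0,0.0,0.0]},{"jaw":0,"offset":[0,0,0],"rot":[0,0,0]},{"jaw":0,"offset":[0,0,0],"rot":[0,0,0]}]
```

Call:
{"fn": "apply_moves", "kwargs": {
  "moves": [
    {"jaw": 0, "offset": [0, 1.4, 22], "rot": [0, 0, 0]},
    {"jaw": 0, "offset": [0, 0, 14], "rot": [0, 0, 0]},
    {"jaw": 0, "offset": [0, 0, 8], "rot": [0, 0, 0]},
    {"jaw": 0, "offset": [0, 0, 0], "rot": [0, 0, 0]},
    {"jaw": 0, "offset": [0, 0, 0], "rot": [0, 0, 0]}
  ]
}}

```text
time_s: 51.95
eef_pos: [0.5479, 0.0849, 0.0633]
eef_rot: [0.0, 0.651, 0.759, 0.0]
wrist_force: [0.4, 0.1, -2.5]
opening: 0.251
grasp_force: 60.4
```

No contact, and it is below the rim top, so it is going down around the rim.

Call:
{"fn": "apply_moves", "kwargs": {
  "moves": [
    {"jaw": 0, "offset": [0, 0, 3], "rot": [0, 0, 0]},
    {"jaw": 0, "offset": [0, 0, 2], "rot": [0, 0, 0]},
    {"jaw": 0, "offset": [0, 0, 2], "rot": [0, 0, 0]},
    {"jaw": 0, "offset": [0, 0, 0], "rot": [0, 0, 0]},
    {"jaw": 0, "offset": [0, 0, 0], "rot": [0, 0, 0]}
  ]
}}

```text
time_s: 52.58
eef_pos: [0.5475, 0.0849, 0.0569]
eef_rot: [0.0, 0.651, 0.759, -0.0]
wrist_force: [-4.3, -0.4, 7.6]
opening: 0.247
grasp_force: 61.9
```

Call:
{"fn": "apply_moves", "kwargs": {
  "moves": [
    {"jaw": 0.5, "offset": [0, 0, 0], "rot": [0, 0, 0]},
    {"jaw": 0.5, "offset": [0, 0, 0], "rot": [0, 0, 0]},
    {"jaw": 0.5, "offset": [0, 0, 0], "rot": [0, 0, 0]},
    {"jaw": 0.5, "offset": [0, 0, -40], "rot": [0, 0, 0]},
    {"jaw": 0.6, "offset": [0, 0, -60], "rot": [0, 0, 0]}
  ]
}}

```text
time_s: 53.2
eef_pos: [0.5456, 0.085, 0.1547]
eef_rot: [-0.002, 0.651, 0.759, -0.002]
wrist_force: [2.1, -0.1, -0.3]
opening: 0.597
grasp_force: 0.0
```

Call:
{"fn": "apply_moves", "kwargs": {
  "moves": [
    {"jaw": 0.6, "offset": [0, 0, -60], "rot": [0, 0, 0]},
    {"jaw": 0.6, "offset": [0, 0, -20], "rot": [0, 0, 0]},
    {"jaw": 0.6, "offset": [0, 0, 0], "rot": [0, 0, 0]},
    {"jaw": 0.6, "offset": [0, 0, 0], "rot": [0, 0, 0]},
    {"jaw": 0.6, "offset": [0, 0, 0], "rot": [0, 0, 0]}
  ]
}}

```text
time_s: 53.82
eef_pos: [0.5464, 0.085, 0.2337]
eef_rot: [-0.001, 0.651, 0.759, -0.001]
wrist_force: [0.1, 0.6, -0.7]
opening: 0.602
grasp_force: 0.0
```

```bash
python3 -c "
from plan import *; from shapes import *
st()
im,d,K,C=shot('wrist');P=cloud(d,K,C).reshape(-1,3)*1000;P=P[~np.isnan(P[:,0])]
n=np.hypot(P[:,0]-548,P[:,1]-84.5)
kn=P[(P[:,2]>78)&(P[:,2]<90)&(n<45)];ro=P[(P[:,2]>44)&(P[:,2]<56)&(n<150)]
print('knob',np.round(fitrect(kn,11,23,(548,84),9),2),'roof',np.round(fitrect(ro,104,86,(548,84),9),2),np.median(kn[:,2]),np.median(ro[:,2]))
c=np.linalg.lstsq(np.c_[ro[:,:2]-[548,84.5],np.ones(len(ro))],ro[:,2],rcond=None)[0];print('roof tilt,z',np.round(c,4))
im,d,K,C=shot('side');P=cloud(d,K,C)
for nm in('cup','saucer','cover'):
  for r in ctrl.outline_of('side',nm)[:1]: print(nm,round(r['score'],2),np.round(np.nanpercentile(P[r['region']]*1000,[2,50,98],axis=0)).tolist())
shot('scene','end')
"
```

```text
t 53.83 tcp [546.4  85.  233.7] x [-0.152  0.988  0.001] z [-0.004  0.    -1.   ] open 0.602 gf 0.0 F [ 0.1  0.6 -0.7] q [-0.06  0.13  1.66 -0.    1.36 -0.21]
knob [  0.   547.24  84.62   8.  ] roof [  1.16 548.52  87.83   8.45] 82.44102914996171 48.766436751077
roof tilt,z [ 1.80000e-03 -8.00000e-04  4.87743e+01]
cup 0.8 [[565.0, -219.0, 13.0], [593.0, -207.0, 46.0], [628.0, -159.0, 64.0]]
saucer 0.96 [[542.0, -230.0, 2.0], [593.0, -193.0, 9.0], [642.0, -149.0, 14.0]]
cover 0.83 [[443.0, -15.0, 4.0], [545.0, 38.0, 47.0], [654.0, 166.0, 76.0]]
```

View pics/end.png

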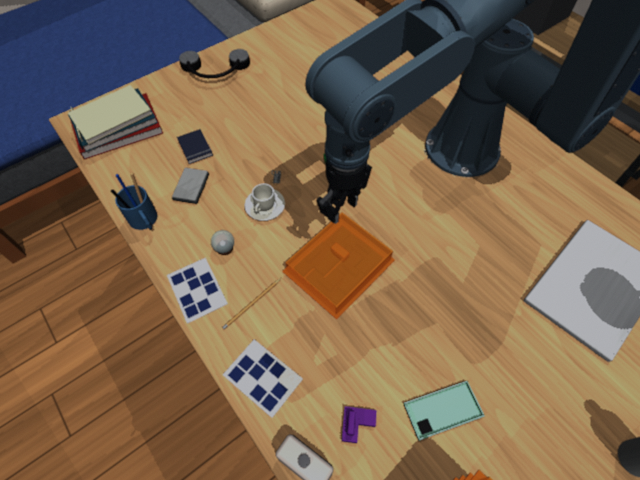

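The closed box is at (338,265) with its roof level at 48.8 mm. The cup stands on its saucer at (264,200), the bystanders are where they were, and the gripper is clear, so I'm handing in.

```bash
python3 -c "
from bench import ctrl
print(ctrl.hand_in())"
```

```text
the job is handed in; nothing more can be done
None
```

I handed the job in at about 54 s: all five blocks lie flat and face down in the tray, the cover is back fully down over them, the cup is upright on its saucer, and the bystanders look unmoved; the hand-in gave back no verdict.

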